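# Turn the oiled lid over on the drain rack

## Robot

A 6-joint arm with a two-finger parallel gripper is mounted at the origin on the work surface; the furniture and walls round the work are solid. World frame = base frame: x ahead of the robot, y to its left, z up, the work surface at z = 0. Lengths are in m, angles in degrees, forces in N, time in s.
With the tool pointing down it reaches from about 0.275 to 0.825 m from the base axis. Payload 4.9 kg.
Tool frame: the origin (TCP) lies at the very end of the fingers, on their centre line; the grasp point (between the pads) lies 19 mm behind it (ctrl.grip_point_offset is the distance from the TCP to the grasp point, in m); z points along the fingers, y is the line along which they close (so a half turn about z gives the same grasp; the last joint's range is limited). The gripper opens to 85 mm and grips with 20 to 120 N. Pads are 22 mm wide; open, the fingers measure 114 mm over their backs; the gripper's body (76 mm by 85 mm) begins 54 mm behind the grasp point. The pads swing forward as they close: fully open they stand 13 mm farther back than shut.
Start: joints at [-73.522, 18.69, -11.035, 60.275, 0, 82.311], TCP at [0.225, -0.502, 0.192] pointing down, gripper open.
Joint ranges: [-152.03, 152.03], [-55.5, 102.48], [-74.3, 77.21], [-110.64, 120.58], [-84.22, 78.4], [-180, 180]. Speed limits (degrees/s): [147.25, 147.25, 180, 180, 180, 180].

## Interface

Orientations are given as a 3x3 rotation matrix whose columns are the frame's x, y, z axes.
In Python, from rig import ctrl gives the robot as it stands.
- The arm moves only by the tool step_arm, never from a script. Its argument "series" is a list of rows, each a list of 7 numbers: the shift along the tool's x, y, z in units of 30 mm (1.0 is 30 mm), then the turn, a rotation vector about the tool's x, y, z in units of 5 degrees (1.0 is 5 degrees), then the finger opening in mm, from 0 to 85.4. A call has 1 to 20 rows; each row shifts and turns the commanded pose from where the row before left it, along the tool's axes as they then stand; what a row does not reach is not made up. A row lasts 1/12 s, in which the tool goes at most 41.7 mm and 7.16 degrees, less where a joint would pass 70% of its speed; a pose out of reach is approached as far as the arm can. A call is refused whole if a number of a shift passes 1 or a number of a turn 1, either way. A call with a gripper value outside its range is refused whole. The fingers move at their own pace and stop on an object; "squeeze" is the grip in N (left out, the last holds). Time passes only in rows, so rows that do not move let the fingers close. It gives the time, the measured TCP pose, the force, the opening and the grip force at its end, in the units of the state.
- ctrl.get_obs(): the state, without advancing time (a new reading comes with each control period).
- ctrl.capture(name): name is "scene" or "top"; returns the picture (384x512x3 uint8, blue, green, red); there is no depth.
- ctrl.get_calibration(name): a dict with "mtx" (3x3 intrinsics, pixels), "pose" (4x4, takes a point from camera to world coordinates). Camera axes: x right, y down, z forward; pixel columns grow to the right and rows downward; lengths in m; the calibration is good to about 2 mm. A picture is of the moment at which its call begins. get_calibration takes no time and is no camera call.
- ctrl.hand_in(): hands the job in; it is judged then, once.
The state is a dict: "t": time; "joint_positions": joint angles; "dq": joint speeds; "tau": joint torques, N m; "position": TCP position; "ee_rot": TCP orientation; "ft_force": force on the tool from outside, world axes, zero at the start; "wrist_torque": the same for the moment, N m; "width": finger opening in m; "grip_force": force on a finger pad.
Only numpy, scipy, OpenCV 4.12 (cv2) and the standard library are available. Lean on these libraries where they do the work, as an engineer would, in place of code of your own. Each camera call takes 0.05 s, during which the arm holds its last target. There are 200 camera calls.

## Task

The show face of the round wooden lid in the drip tray has been oiled and is touch-dry, and now its recessed back needs a coat. With the scraper, and without your fingers or the gripper touching the lid, turn the lid over the cross bar onto the sloping rails so that its back faces up, and push it down flat against the stop at the low end. Then lay the scraper flat on the bench again, clear of the tray, and leave the bystanders where they are.

Things in the scene. Friction and masses are not known exactly. Their poses are not given: they have to be found in the camera images.
- tray: Fixed open drip tray of sheet steel, 310 x 150 mm, walls 42 mm high and 3 mm thick, floor 3 mm, rack of pale wood inside. Origin: centre of its underside, on the bench; x runs lengthwise from the front (coating) end to the stop end, z up. Along x: 87 mm of empty floor, level rails, cross bar, sloping rack.
- front_wall (a point): Middle of the top of the tray's front wall, at x = -155, z = 45 mm in the tray's frame (a round rolled rim 6 mm thick runs round the top of all walls). The blade has to come in over this wall sloping down, handle high, to get under the lid's rim about 50 mm behind it.
- level_rails (a point): Between the two level rails, at the height of their tops: x = -26, y = 0, z = 33 mm in the tray's frame. The rails run along x from -65 to +13 mm, 10 mm wide, centred at y = -36 and +36 mm. The lid lies on them at first and its near rim overhangs their front ends by about 33 to 44 mm, with free space down to the floor (z = 3 mm) below it.
- bar_edge (a point): Middle of the upper front edge of the cross bar, x = 13, z = 42 mm in the tray's frame. The bar is 10 mm thick, goes from wall to wall and stands 9 mm above the level rails. When the lid's near rim is raised its far rim pivots against the bar; on edge it sinks 10 mm between the rails, which stop it rolling. Leaning well past the bar it falls onto the rack, overlapping the bar, some 40 mm short of the stop, where friction holds it.
- rack: Sloping part of the rack, fixed to the tray. Origin: on the middle of the cross bar's top, x = 18, z = 42 mm in the tray's frame; x runs down the slope (15 degrees) to the stop, z square to the slope, y as the tray's. Two rails along x, 10 mm wide, centred at y = -36 and +36 mm, tops at z = 0. A lid lying flat against the stop has its middle at x = 68, z = 6 mm.
- stop_face (a point): Foot of the stop's face at the low end of the sloping rails, x = 123, z = 0 mm in the rack's frame. The stop is a batten 124 mm wide, 16 mm high above the rails.
- lid: Loose turned wooden disc, 110 mm diameter, 12 mm thick, about 0.12 kg. Origin: its middle. z points out of the show face (narrow groove ring near the edge), up at the start; the other face, the back, has a round recess 70 mm across, 3 mm deep. It starts level on the level rails, far rim 1 to 12 mm short of the cross bar.
- scraper: Loose paint scraper, 210 mm long, 0.12 kg, lying flat on the bench beside the tray, on its +y side, blade pointing nearly along the tray's x. Origin: on the underside below mid-length; x runs from handle to blade, z up. Round handle 22 mm thick, axis at z = 11 mm, from x = -105 to 35 mm; stiff flat steel blade from x = 25 to 105 mm, 2 mm thick (z = 8 to 10 mm), 64 mm wide at the tip.
- blade_tip (a point): Middle of the straight tip edge of the scraper's blade, at x = 105, z = 9 mm in the scraper's frame.
- solvent: Bystander: blue bottle, 66 mm diameter, 170 mm high, standing on the bench beyond the tray's stop end. Origin: centre of its underside.
- glass_jar: Bystander: jar with a red lid, 66 mm diameter, 96 mm high, beside the bottle. Origin: centre of its underside.
- oil_bottle: Bystander: red bottle, 48 mm diameter, 130 mm high, standing on the bench to the right of the tray. Origin: centre of its underside.

How it is judged:
By the outcome, as a careful person would: the job done as asked, in the order asked, and still so for the second after the job is handed in, with the robot touching nothing.
It also fails if it takes over 56 s, if anything falls off the work surface, if the arm or the gripper's body presses on something with over 40 N, if the wrist force passes 120 N, or if a joint passes its speed limit or range.

## Working session

There is one attempt and no reset: what is moved stays moved. The work goes in short steps, Python scripts to look and compute and a tool call to move; the robot and the scene stay as the last step left them, time stands still between calls to the robot, and variables do not carry over. Pictures are saved under pics/ and viewed, at most 10 in all, crops included, and the job is handed in when it is done.

Besides the shell and the picture viewer there is one more tool, called by a JSON object that holds its "name" and its "arguments", one argument or row to a line. step_arm: Moves the arm, as the interface text tells. Its arguments: {"type":"object","properties":{"series":{"type":"array","items":{"type":"array","items":{"type":"number"}}},"squeeze":{"type":"number"}},"required":["series"]}

```bash
ls; mkdir -p pics
python3 - <<'E'
from rig import ctrl
import cv2
for n in("scene","top"):
    cv2.imwrite(f"pics/{n}0.png",ctrl.capture(n)); c=ctrl.get_calibration(n); print(n,c["mtx"].round(1).tolist(),c["pose"].round(3).tolist())
o=ctrl.get_obs();print(o);print(ctrl.grip_point_offset)
E
```

```text
pics
scene [[411.3, 0.0, 250.3], [0.0, 411.3, 187.8], [0.0, 0.0, 1.0]] [[0.961, -0.242, 0.133, 0.367], [-0.277, -0.836, 0.475, -0.393], [-0.004, -0.493, -0.87, 1.045], [0.0, 0.0, 0.0, 1.0]]
top [[379.2, 0.0, 248.2], [0.0, 379.2, 185.0], [0.0, 0.0, 1.0]] [[0.028, -0.985, 0.169, 0.397], [-0.999, -0.031, -0.014, 0.126], [0.019, -0.168, -0.986, 0.979], [0.0, 0.0, 0.0, 1.0]]
{'t': 0.1, 'joint_positions': array([-7.35219407e+01,  1.87299386e+01, -1.10855367e+01,  6.02748465e+01,
        3.05519482e-04,  8.23117156e+01]), 'dq': array([ 0.1226841 , -0.03048997,  0.07523689,  0.01884208,  0.03461756,
       -0.06248438]), 'tau': array([-3.51062126e-04, -4.44240332e+01,  2.63036853e+01,  7.90224265e-03,
       -1.64205112e-04, -4.24003616e-06]), 'position': array([ 0.22501652, -0.50122982,  0.19156602]), 'ee_rot': array([[ 9.12360803e-01,  4.09386822e-01, -4.42032875e-04],
       [ 4.09387004e-01, -9.12359574e-01,  1.51317822e-03],
       [ 2.16182295e-04, -1.56152701e-03, -9.99998757e-01]]), 'ft_force': array([ 0.16139738, -0.06371768, -0.43329491]), 'wrist_torque': array([-0.03751947,  0.0603292 ,  0.00610346]), 'grip_force': 0.0, 'width': 0.08517744542898081}
0.0187
```

View pics/top0.png

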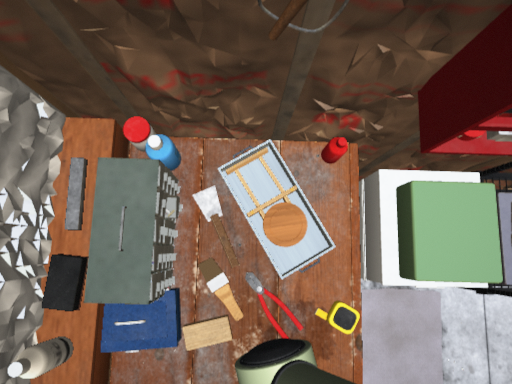

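View pics/scene0.png

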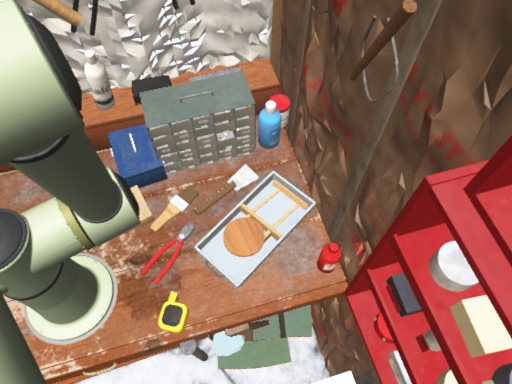

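The top view shows the tray with corners near (219,169), (270,142), (333,246) and (283,276), the lid at (285,224), and the scraper from its blade at (207,190) to its handle end at about (233,262). I'll enlarge both pictures.

Run:
```python
import cv2
a=cv2.imread("pics/top0.png")[130:285,180:345]; cv2.imwrite("pics/topc.png",cv2.resize(a,None,fx=3.8,fy=3.8,interpolation=cv2.INTER_CUBIC))
a=cv2.imread("pics/scene0.png")[155:290,185:350]; cv2.imwrite("pics/scenec.png",cv2.resize(a,None,fx=4.4,fy=4.4,interpolation=cv2.INTER_CUBIC))
```

```text
(no output)
```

View pics/topc.png

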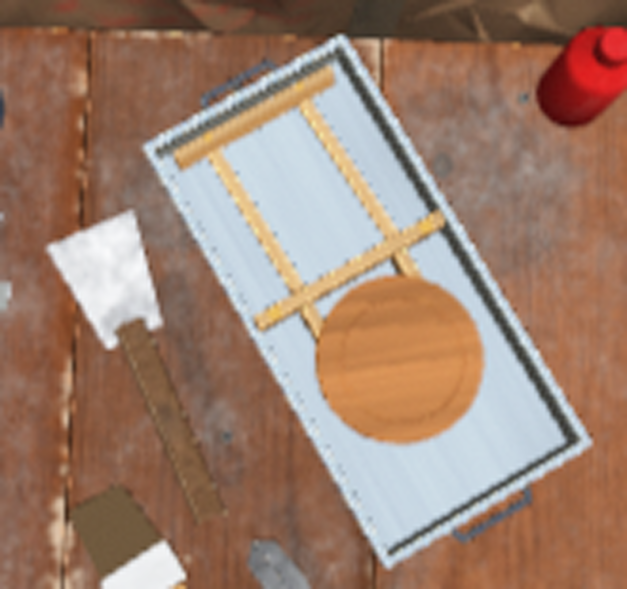

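View pics/scenec.png

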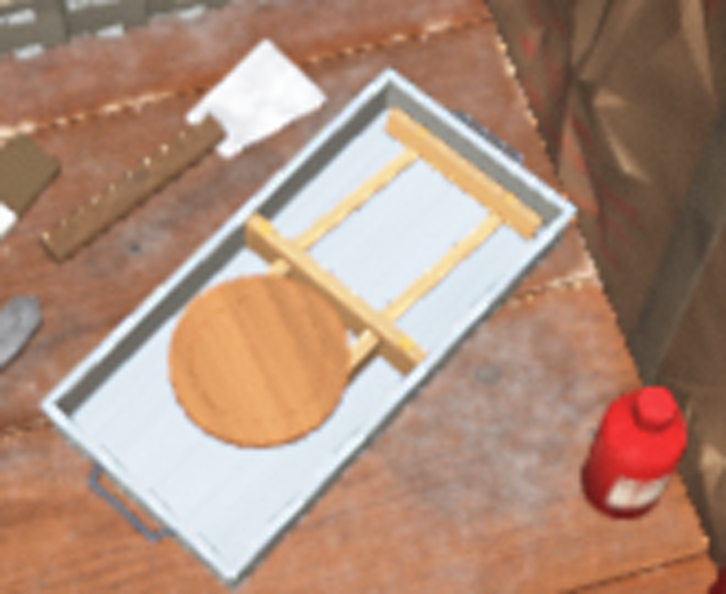

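```bash
cat > h.py <<'E'
import numpy as np
from rig import ctrl
from scipy.optimize import least_squares
C={n:ctrl.get_calibration(n) for n in("scene","top")}
def proj(n,P):
    c=C[n];T=np.linalg.inv(c["pose"]);p=(np.atleast_2d(P)@T[:3,:3].T+T[:3,3])@c["mtx"].T
    return p[:,:2]/p[:,2:]
def crop(n,uv):
    o,s=((180,130),3.8) if n=="top" else ((185,155),4.4)
    return (np.array(uv,float)+.5)/s-.5+o
def Rz(a): a=np.radians(a);return np.array([[np.cos(a),-np.sin(a),0],[np.sin(a),np.cos(a),0],[0,0,1]])
def fit(L,obs,x0,names=("top","scene")):
    f=lambda q:np.concatenate([(proj(n,np.array(L)@Rz(q[2]).T+[q[0],q[1],0])-obs[n]).ravel() for n in names])
    r=least_squares(f,x0);return r.x,r.fun
E
python3 - <<'E'
from h import *
t=dict(top=crop("top",[(146,148),(342,37),(590,440),(390,566)]),scene=crop("scene",[(388,70),(575,210),(232,583),(43,405)]))
L=[(.1565,.0765,.045),(.1565,-.0765,.045),(-.1565,-.0765,.045),(-.1565,.0765,.045)]
for nm in(("top","scene"),("top",),("scene",)):
    q,e=fit(L,t,[.55,.05,30],nm);print("tray",q.round(4),e.round(1))
s=dict(top=crop("top",[(47,247),(133,211),(193,520),(225,510)]),scene=crop("scene",[(267,40),(326,98),(43,238),(60,262)]))
L=[(.105,.032,.010),(.105,-.032,.010),(-.105,.011,.011),(-.105,-.011,.011)]
for nm in(("top","scene"),("top",),("scene",)):
    q,e=fit(L,s,[.55,.15,20],nm);print("scr",q.round(4),e.round(1))
a=np.linspace(0,6.283,200)
for n,box in (("top",(315,276,483,445)),("scene",(169,275,352,447))):
    b=crop(n,[box[:2],box[2:]]).ravel()
    def f(q):
        P=np.vstack([np.c_[q[0]+.055*np.cos(a),q[1]+.055*np.sin(a),0*a+z] for z in(.033,.045)])
        p=proj(n,P);return np.r_[p.min(0),p.max(0)]-b
    r=least_squares(f,[.5,0]);print("lid",n,r.x.round(4),r.fun.round(1))
for n,uv,z,nm in(("top",(163,172),0,"solv"),("top",(140,145),0,"jar"),("top",(332,158),0,"oil")):
    c=C[n];d=c["pose"][:3,:3]@np.linalg.solve(c["mtx"],[*uv,1]);o=c["pose"][:3,3];print(nm,(o-d*o[2]/d[2]).round(3))
E
```

```text
tray [ 0.5052  0.0421 31.9936] [ 0.  -0.4  0.6 -0.6  1.1  0.5  0.3 -0.1 -0.3 -0.3 -0.3 -0.5 -0.  -1.3
 -0.4  0.2]
tray [ 0.5048  0.0433 32.0989] [-0.6 -0.1 -0.  -0.4  0.7  0.5 -0.1  0. ]
tray [ 0.5055  0.0405 31.8414] [ 0.1  0.2  0.1  0.1  0.1 -0.8 -0.3  0.5]
scr [ 0.453   0.184  24.9656] [-0.4 -0.6  0.  -0.7  0.5  0.9  0.2 -0.1 -0.1 -0.7  0.7 -0.  -1.   0.2
 -0.1  0.1]
scr [ 0.4527  0.1842 24.8884] [-0.4 -0.5 -0.  -0.6  0.4  1.   0.1  0.1]
scr [ 0.4533  0.1837 25.0862] [-0.  -0.6  0.8 -0.  -0.8  0.3  0.1  0.2]
lid top [0.4619 0.0202] [-0.4 -0.2  0.3  0.2]
lid scene [0.4645 0.0191] [-0.2 -0.8  0.2  0.7]
solv [0.592 0.337 0.   ]
jar [0.663 0.402 0.   ]
oil [ 0.645 -0.109  0.   ]
```

```bash
cat >> h.py <<'E'
from scipy.spatial.transform import Rotation as Ro
TR=np.array([.505,.042,0]); TY=32.0; FL=np.diag([-1.,1,-1])
G=np.array([-.045,0,.002])          # TCP in scraper frame
def tcp(tip,s,y=.003):              # tray-frame tip (x,z in mm) and blade slope -> TCP pose
    Rs=Rz(TY)@Ro.from_euler("y",s,degrees=True).as_matrix()
    p=TR+Rz(TY)@np.array([tip[0]/1e3,y,tip[1]/1e3])
    return p+Rs@(G-[.105,0,.009]), Rs@FL
def rows(wps,w,cur=None,sp=.027,ang=4.8,n=None):
    """rows through waypoints [(p,R)..], rounded; returns list"""
    if cur is None: o=ctrl.get_obs();cur=(o["position"],o["ee_rot"])
    p,R=cur;out=[]
    for P,Q in wps:
        rv=Ro.from_matrix(R.T@Q).as_rotvec(degrees=True)
        k=n or max(1,int(np.ceil(max(np.linalg.norm(P-p)/sp,np.linalg.norm(rv)/ang))))
        p0,R0=p,R
        for i in range(1,k+1):
            pt=p0+(P-p0)*i/k;Rt=R0@Ro.from_rotvec(rv*i/k,degrees=True).as_matrix()
            a=np.round(R.T@(pt-p)/.03,2);b=np.round(Ro.from_matrix(R.T@Rt).as_rotvec(degrees=True)/5,2)
            p=p+R@a*.03;R=R@Ro.from_rotvec(b*5,degrees=True).as_matrix()
            out.append([*map(float,a),*map(float,b),w])
    print(len(out),"["+",".join("["+",".join(f"{v:g}" for v in r)+"]" for r in out)+"]");return (p,R)
E
python3 - <<'E'
from h import *
R=Rz(25)@FL; S=np.array([.453,.184,0])
g=S+Rz(25)@G
o=ctrl.get_obs();p0,R0=o["position"],o["ee_rot"]
# turn +180 in yaw in two halves so that the direction is unambiguous
mid=(p0*.5+(g+[0,0,.1])*.5, Rz(90)@R0)
c=rows([mid,(g+[0,0,.1],R)],50)
rows([(g,R)],50,c,sp=.02)
E
```

```text
38 [[0.39,-0.47,0.08,0,-0,-0.95,50],[0.42,-0.43,0.08,0,-0,-0.94,50],[0.47,-0.39,0.08,0,-0,-0.95,50],[0.49,-0.36,0.08,0,-0.01,-0.95,50],[0.52,-0.31,0.08,0,0,-0.95,50],[0.54,-0.27,0.08,0,0,-0.94,50],[0.56,-0.23,0.07,0,0,-0.95,50],[0.58,-0.18,0.08,0,-0,-0.95,50],[0.6,-0.12,0.08,0,-0,-0.95,50],[0.6,-0.08,0.08,0,-0,-0.94,50],[0.61,-0.03,0.08,0,-0.01,-0.95,50],[0.6,0.02,0.08,0,0,-0.95,50],[0.61,0.07,0.08,0,0,-0.95,50],[0.59,0.12,0.08,0,0,-0.94,50],[0.58,0.17,0.07,0,-0,-0.95,50],[0.57,0.22,0.08,0,-0,-0.95,50],[0.55,0.26,0.08,0,-0,-0.95,50],[0.52,0.31,0.08,0,-0,-0.94,50],[0.5,0.35,0.08,0,-0.01,-0.95,50],[0.47,0.39,0.08,-0,-0,-0.96,50],[0.43,0.43,0.08,-0,-0,-0.95,50],[0.39,0.46,0.07,-0,-0,-0.96,50],[0.36,0.49,0.08,-0,-0,-0.95,50],[0.31,0.52,0.08,-0,-0,-0.96,50],[0.27,0.54,0.08,-0,-0,-0.96,50],[0.22,0.57,0.07,-0,-0,-0.95,50],[0.18,0.58,0.08,-0,-0.01,-0.96,50],[0.12,0.59,0.08,-0.01,0,-0.96,50],[0.08,0.61,0.08,0,0,-0.95,50],[0.02,0.6,0.08,0,0,-0.96,50],[-0.02,0.61,0.08,0,0,-0.95,50],[-0.08,0.6,0.07,0,0,-0.96,50],[-0.13,0.59,0.08,-0,0,-0.96,50],[-0.17,0.58,0.08,-0,0,-0.95,50],[-0.22,0.57,0.08,-0,0,-0.96,50],[-0.27,0.54,0.08,-0,0,-0.95,50],[-0.32,0.52,0.07,-0,0,-0.96,50],[-0.35,0.49,0.08,-0,-0,-0.96,50]]
6 [[-0,0,0.56,-0,-0,0,50],[-0,0,0.55,-0,-0,0,50],[-0,0,0.56,-0,-0,0,50],[-0,0,0.55,-0,-0,0,50],[-0,0,0.56,-0,-0,0,50],[-0,0,0.56,-0,-0,0,50]]
```

{"name": "step_arm", "arguments": {
  "series": [
    [0.4,-0.5,0.1,0,0,-0.95,50],
    [0.4,-0.4,0.1,0,0,-0.95,50],
    [0.5,-0.4,0.1,0,0,-0.95,50],
    [0.5,-0.4,0.1,0,0,-0.95,50],
    [0.5,-0.3,0.1,0,0,-0.95,50],
    [0.5,-0.3,0.1,0,0,-0.95,50],
    [0.6,-0.2,0.1,0,0,-0.95,50],
    [0.6,-0.2,0.1,0,0,-0.95,50],
    [0.6,-0.1,0.1,0,0,-0.95,50],
    [0.6,-0.1,0.1,0,0,-0.95,50],
    [0.6,0,0.1,0,0,-0.95,50],
    [0.6,0,0.1,0,0,-0.95,50],
    [0.6,0.1,0.1,0,0,-0.95,50],
    [0.6,0.1,0.1,0,0,-0.95,50],
    [0.6,0.2,0.1,0,0,-0.95,50],
    [0.6,0.2,0.1,0,0,-0.95,50],
    [0.5,0.3,0.1,0,0,-0.95,50],
    [0.5,0.3,0.1,0,0,-0.95,50],
    [0.5,0.3,0.1,0,0,-0.95,50],
    [0.5,0.4,0.1,0,0,-0.95,50]
  ]
}}

```text
t: 1.77
position: [0.3228, -0.1484, 0.132]
ee_rot: [[-0.491, 0.871, -0.0], [0.871, 0.491, 0.0], [0.0, -0.0, -1.0]]
ft_force: [0.1, -0.0, -0.1]
width: 0.0497
grip_force: 0.0
```

{"name": "step_arm", "arguments": {
  "series": [
    [0.4,0.4,0,0,0,-0.95,50],
    [0.4,0.5,0,0,0,-0.95,50],
    [0.4,0.5,0,0,0,-0.95,50],
    [0.3,0.5,0,0,0,-0.95,50],
    [0.3,0.5,0,0,0,-0.95,50],
    [0.2,0.6,0,0,0,-0.95,50],
    [0.2,0.6,0,0,0,-0.95,50],
    [0.1,0.6,0,0,0,-0.95,50],
    [0.1,0.6,0.1,0,0,-0.95,50],
    [0,0.6,0.1,0,0,-0.95,50],
    [0,0.6,0.1,0,0,-0.95,50],
    [-0.1,0.6,0.1,0,0,-0.95,50],
    [-0.1,0.6,0.1,0,0,-0.95,50],
    [-0.2,0.6,0.1,0,0,-0.95,50],
    [-0.2,0.6,0.1,0,0,-0.95,50],
    [-0.3,0.5,0.1,0,0,-0.95,50],
    [-0.3,0.5,0.1,0,0,-0.95,50],
    [-0.3,0.5,0.1,0,0,-0.95,50]
  ]
}}

```text
t: 3.27
position: [0.4099, 0.1671, 0.1019]
ee_rot: [[-0.907, -0.421, -0.0], [-0.421, 0.907, -0.0], [0.0, 0.0, -1.0]]
ft_force: [0.1, -0.1, -0.1]
width: 0.0497
grip_force: 0.0
```

Run:
```python
from h import *
R=Rz(25)@FL; S=np.array([.453,.184,0]);g=S+Rz(25)@G
o=ctrl.get_obs();print(o["t"],o["position"],o["joint_positions"].round(1),o["width"],o["dq"].round(1))
c=rows([(g+[0,0,.08],R)],50);rows([(g,R)],50,c,sp=.02)
```

```text
3.2667 [0.40990105 0.16714432 0.1018915 ] [ 12.6  12.7 -34.   43.3  -0.  -12.3] 0.049721904331565696 [ 25.7  13.7  11.8  -1.7  -0.  -30.9]
1 [[-0.04,-0.1,0.66,0,-0,-0.02,50]]
5 [[-0,0,0.53,0,-0,0,50],[-0,0,0.54,0,-0,0,50],[-0,0,0.53,0,-0,0,50],[-0,0,0.54,0,-0,0,50],[-0,0,0.53,0,-0,0,50]]
```

{"name": "step_arm", "arguments": {
  "series": [
    [0,0,0.5,0,0,0,50],
    [0,0,0,0,0,0,50],
    [0,0,0,0,0,0,50],
    [0,0,0,0,0,0,50]
  ]
}}

```text
t: 3.6
position: [0.4095, 0.1659, 0.0874]
ee_rot: [[-0.909, -0.417, -0.001], [-0.417, 0.909, -0.0], [0.001, 0.0, -1.0]]
ft_force: [0.9, -1.0, -0.2]
width: 0.0499
grip_force: 0.0
```

Run:
```python
from h import *
R=Rz(25)@FL; S=np.array([.453,.184,0]);g=S+Rz(25)@G
o=ctrl.get_obs();print(o["t"],o["position"],o["joint_positions"].round(1),o["width"],o["dq"].round(1))
rows([(g,R)],50,sp=.02)
```

```text
3.6 [0.40946462 0.16594667 0.0873906 ] [ 12.5  13.7 -35.2  41.1  -0.  -12.2] 0.049900781914573575 [-0.4 -0.6  0.4  0.   0.1 -0.1]
5 [[-0.01,-0.01,0.57,0,-0,-0.01,50],[-0.02,-0.02,0.57,0,-0,-0.02,50],[-0.01,-0.01,0.57,0,-0.01,-0.01,50],[-0.02,-0.01,0.57,0,0,-0.02,50],[-0.01,-0.02,0.57,0,0,-0.01,50]]
```

{"name": "step_arm", "arguments": {
  "series": [
    [-0.02,-0.02,0.6,0,0,0,50],
    [-0.02,-0.02,0.6,0,0,0,50],
    [-0.02,-0.02,0.6,0,0,0,50],
    [-0.01,0,0.6,0,0,0,50],
    [0,0,0.4,0,0,-0.1,50],
    [0,0,0.05,0,0,0,50],
    [0,0,0,0,0,0,22],
    [0,0,0,0,0,0,10],
    [0,0,0,0,0,0,10],
    [0,0,0,0,0,0,10],
    [0,0,0,0,0,0,10],
    [0,0,0,0,0,0,10]
  ],
  "squeeze": 100
}}

```text
t: 4.6
position: [0.4129, 0.1656, 0.0023]
ee_rot: [[-0.905, -0.425, 0.001], [-0.425, 0.905, 0.0], [-0.001, -0.0, -1.0]]
ft_force: [-0.1, 0.4, -0.3]
width: 0.0102
grip_force: 0.0
```

Run:
```python
from h import *
import cv2
o=ctrl.get_obs();print(o["width"],o["grip_force"],o["t"])
a=ctrl.capture("top")[150:290,180:320];b=ctrl.capture("scene")[150:290,160:300]
cv2.imwrite("pics/g1.png",cv2.resize(np.hstack([a,b]),None,fx=2.85,fy=2.85,interpolation=cv2.INTER_CUBIC))
```

```text
0.010233809087511326 0.0 4.6
```

View pics/g1.png

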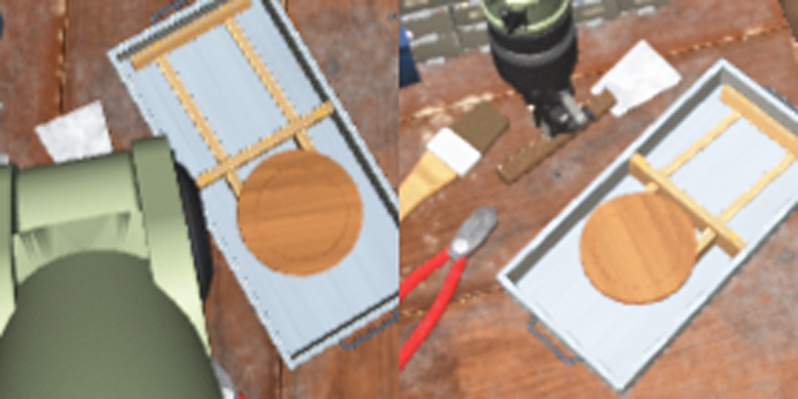

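The top view is blocked by the arm. The scene view shows the gripper over the handle, near (565,125), with the scraper unmoved, yet the fingers closed to 10 mm on nothing. I'll zoom in with projected markers.

Run:
```python
from h import *
import cv2
o=ctrl.get_obs();p,R=o["position"],o["ee_rot"]
a=ctrl.capture("scene");x0,y0,k=190,140,10
a=cv2.resize(a[y0:y0+75,x0:x0+75],None,fx=k,fy=k,interpolation=cv2.INTER_CUBIC)[:600]
S=np.array([.453,.184,0])
def m(P,c):
    u=(proj("scene",P)[0]-[x0,y0]+.5)*k;cv2.circle(a,(int(u[0]),int(u[1])),4,c,-1)
m(p,(0,0,255));m(p-R[:,2]*.019,(0,255,255));m(p-R[:,2]*.05,(255,0,255))
for x in(-.105,-.045,.035,.105):m(S+Rz(25)@[x,0,.011],(0,255,0))
cv2.imwrite("pics/g2.png",a)
```

```text
(no output)
```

View pics/g2.png

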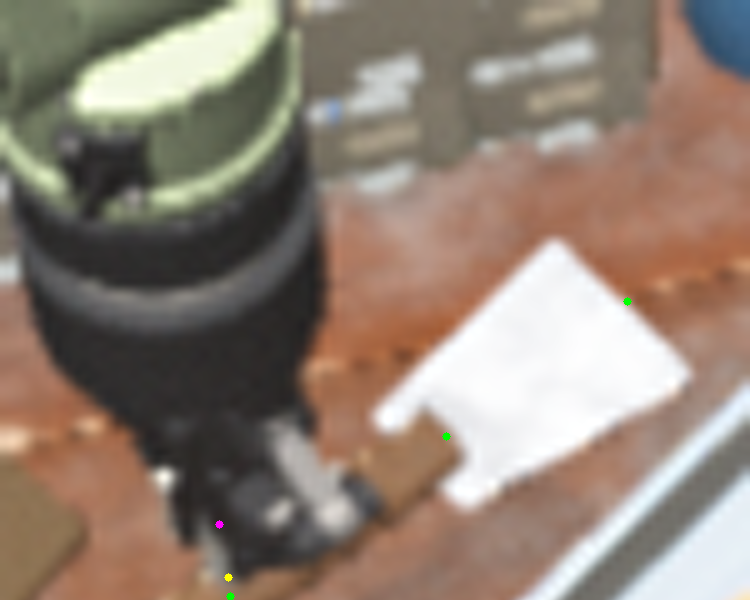

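{"name": "step_arm", "arguments": {
  "series": [
    [0,0,0,0,0,0,50],
    [0,0,0,0,0,0,50],
    [0,0,0,0,0,0,50],
    [0,0,-0.8,0,0,0,50],
    [0,0,-0.8,0,0,0,50],
    [0,0,-0.8,0,0,0,50],
    [0,0,0,0,0,0,50],
    [0,0,0,0,0,0,50]
  ]
}}

```text
t: 5.42
position: [0.4138, 0.1658, 0.0748]
ee_rot: [[-0.905, -0.425, 0.003], [-0.425, 0.905, 0.001], [-0.003, -0.001, -1.0]]
ft_force: [0.7, 0.4, -1.0]
width: 0.05
grip_force: 0.0
```

```bash
cat > v.py <<'E'
from h import *
import cv2
def view(x0,y0,w,k,S=None):
    o=ctrl.get_obs();p,R=o["position"],o["ee_rot"]
    b=cv2.resize(ctrl.capture("scene")[y0:y0+w,x0:x0+w],None,fx=k,fy=k,interpolation=cv2.INTER_CUBIC)
    a=b.copy()
    def m(P,c):
        u=(proj("scene",P)[0]-[x0,y0]+.5)*k;cv2.circle(a,(int(u[0]),int(u[1])),3,c,-1)
    h=o["width"]/2;print(o["width"],p)
    m(p,(0,0,255));m(p-R[:,2]*.019,(0,255,255));m(p+R[:,1]*h,(255,255,0));m(p-R[:,1]*h,(255,0,255))
    if S is not None:
        for x in(-.105,-.045,.035,.105):m(S+Rz(25)@[x,0,.011],(0,255,0))
    return np.hstack([a,b])
E
python3 - <<'E'
from v import *
cv2.imwrite("pics/g3.png",view(165,130,80,5,np.array([.453,.184,0])))
E
```

```text
0.04995364415659794 [0.41379501 0.16583096 0.07483935]
```

View pics/g3.png

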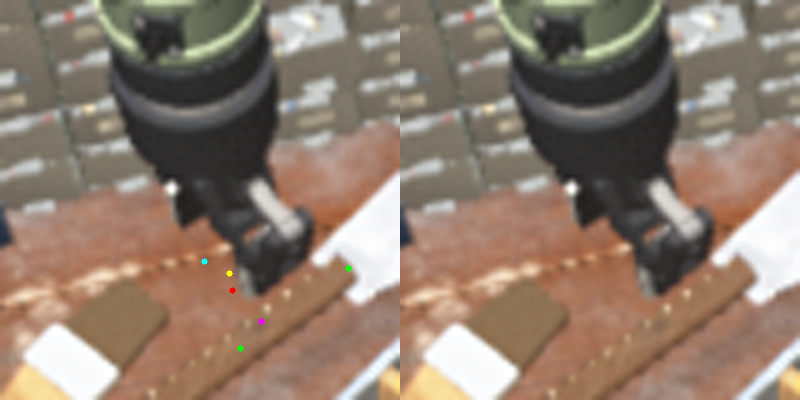

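{"name": "step_arm", "arguments": {
  "series": [
    [0,0,0,0,0,0,0],
    [0,0,0,0,0,0,0],
    [0,0,0,0,0,0,0],
    [0,0,0,0,0,0,0],
    [0,0,0,0,0,0,0]
  ]
}}

```text
t: 5.88
position: [0.4121, 0.1654, 0.0733]
ee_rot: [[-0.905, -0.425, -0.001], [-0.425, 0.905, -0.0], [0.001, 0.0, -1.0]]
ft_force: [0.3, -0.8, 0.3]
width: 0.0003
grip_force: 0.0
```

Run:
```python
from h import *
import cv2
o=ctrl.get_obs();p,R=o["position"],o["ee_rot"]
a=ctrl.capture("scene");cv2.imwrite("pics/closed.png",a)
print(o["width"],p,proj("scene",p),proj("scene",p-R[:,2]*.019),proj("scene",p-R[:,2]*.073), proj("scene",p-R[:,2]*.073+R[:,1]*.042))
g=a.max(2)[158:206,190:240]
for i,r in enumerate(g): print(158+i,"".join("#" if v<45 else "+" if v<75 else "." if v<150 else " " for v in r))
```

```text
0.0002502301992491674 [0.41213089 0.16544345 0.07328218] [[210.58278841 188.21638511]] [[209.96808322 184.71975417]] [[208.11572201 174.18295761]] [[198.08620537 163.82397318]]
158 .++#+++++#+#+++++##+##+#####+....                 
159 .+##++++++++++##++++########.                     
160 ..+##++++++#+#+#+#++++#####+.                     
161 ...+#++++++++#++#+++#######+.                     
162 ....++#+++++++++#++##++####..                     
163 .....++++++++++++#++++#####+.                     
164 ......++++++++++++#########+.                     
165 .    ..+#+++++++++++#+###+.+..                    
166       .+++##+++++++++++++..++.                    
167       ..++#+++++++++++++....+.                    
168        ..++#++++++##++++......                    
169          ..+#++##++#++++..                        
170           ..++####+++++++.                        
171            .++####++#++++.                        
172            .+#++##+++++++..     ..                
173             .+++##++++..+...   ....               
174              . .+#++........   .....   
[... 1001 characters left out ...]

193 .........                          ...       ..   
194 .........              .  ...   .....       ...   
195 ........                 ...    ....       ...    
196 ........                  .    .....      .....   
197 ......                        ...         ... ..  
198 .....                       ....       ........   
199 ....                      ....      ........      
200 ....                     ....      ........       
201 ...                     ....       ........       
202 ..                    .....        .. ...         
203 .          .         ....            ..           
204                     ....           . .            
205                   .....        ....
```

The closed fingertips appear near (213,184), and the TCP projects to (211,188). That puts the visible fingertips about 20 mm short of the nominal TCP, so they closed above the handle. I'll go lower carefully, watching the force.

{"name": "step_arm", "arguments": {
  "series": [
    [0,0,0,0,0,0,38],
    [0,0,0,0,0,0,38],
    [0,0,0,0,0,0,38],
    [0,0,0.8,0,0,0,38],
    [0,0,0.8,0,0,0,38],
    [0,0,0.7,0,0,0,38],
    [0,0,0.1,0,0,0,38],
    [0,0,0.07,0,0,0,38],
    [0,0,0,0,0,0,38],
    [0,0,0,0,0,0,38]
  ]
}}

```text
t: 6.77
position: [0.4135, 0.1657, 0.0006]
ee_rot: [[-0.905, -0.425, 0.002], [-0.425, 0.905, 0.0], [-0.002, -0.0, -1.0]]
ft_force: [0.4, 0.0, -0.1]
width: 0.0377
grip_force: 0.0
```

{"name": "step_arm", "arguments": {
  "series": [
    [0,0,0.1,0,0,0,38],
    [0,0,0,0,0,0,38]
  ]
}}

```text
t: 6.93
position: [0.4132, 0.1657, -0.0028]
ee_rot: [[-0.905, -0.425, 0.001], [-0.425, 0.905, 0.0], [-0.001, -0.0, -1.0]]
ft_force: [-0.1, -0.1, 0.0]
width: 0.038
grip_force: 0.0
```

{"name": "step_arm", "arguments": {
  "series": [
    [0,0,0.1,0,0,0,38],
    [0,0,0,0,0,0,38]
  ]
}}

```text
t: 7.1
position: [0.4125, 0.1656, -0.0063]
ee_rot: [[-0.905, -0.425, 0.0], [-0.425, 0.905, 0.0], [-0.0, -0.0, -1.0]]
ft_force: [0.4, -0.7, -0.0]
width: 0.0379
grip_force: 0.0
```

{"name": "step_arm", "arguments": {
  "series": [
    [0,0,0.1,0,0,0,38],
    [0,0,0,0,0,0,38]
  ]
}}

```text
t: 7.27
position: [0.4123, 0.1655, -0.0096]
ee_rot: [[-0.905, -0.425, -0.0], [-0.425, 0.905, -0.0], [0.0, 0.0, -1.0]]
ft_force: [-0.4, 0.8, -0.5]
width: 0.0379
grip_force: 0.0
```

{"name": "step_arm", "arguments": {
  "series": [
    [0,0,0.1,0,0,0,38],
    [0,0,0,0,0,0,38]
  ]
}}

```text
t: 7.43
position: [0.4122, 0.1655, -0.0127]
ee_rot: [[-0.905, -0.425, -0.001], [-0.425, 0.905, -0.0], [0.001, 0.0, -1.0]]
ft_force: [0.6, -0.4, -0.6]
width: 0.0379
grip_force: 0.0
```

{"name": "step_arm", "arguments": {
  "series": [
    [0,0,0.1,0,0,0,38],
    [0,0,0,0,0,0,38]
  ]
}}

```text
t: 7.6
position: [0.4122, 0.1655, -0.0158]
ee_rot: [[-0.905, -0.425, -0.001], [-0.425, 0.905, -0.0], [0.001, 0.0, -1.0]]
ft_force: [0.0, -0.4, -0.0]
width: 0.0379
grip_force: 0.0
```

{"name": "step_arm", "arguments": {
  "series": [
    [0,0,0,0,0,0,26],
    [0,0,0,0,0,0,15],
    [0,0,0,0,0,0,15],
    [0,0,0,0,0,0,15],
    [0,0,0,0,0,0,15]
  ],
  "squeeze": 60
}}

```text
t: 8.02
position: [0.4125, 0.1655, -0.0153]
ee_rot: [[-0.905, -0.425, 0.0], [-0.425, 0.905, 0.0], [-0.0, -0.0, -1.0]]
ft_force: [0.7, 0.2, -0.0]
width: 0.0148
grip_force: 0.0
```

Run:
```python
from h import *
import cv2
o=ctrl.get_obs();p,R=o["position"],o["ee_rot"]
a=ctrl.capture("scene");b=cv2.imread("pics/scene0.png")
print(o["width"],p,proj("scene",p),proj("scene",p-R[:,2]*.073))
S=np.array([.453,.184,0]);print("handle -45 z0,11,22",proj("scene",S+Rz(25)@np.array([[-.045,0,z] for z in(0,.011,.022)]).T.reshape(3,-1) if 0 else np.array([S+Rz(25)@[-.045,0,z] for z in(0,.011,.022)])).round(1).tolist())
d=np.abs(a.astype(int)-b).max(2)[175:215,190:250];g=a.max(2)[175:215,190:250]
for i,r in enumerate(d): print(175+i,"".join(("#" if g[i,j]<75 else "o") if v>25 else "." for j,v in enumerate(r)))
```

```text
0.014776783053591109 [ 0.41254009  0.1655391  -0.01526082] [[213.38046225 203.1583098 ]] [[211.21190063 190.93394134]]
handle -45 z0,11,22 [[212.9, 200.9], [212.6, 199.1], [212.2, 197.3]]
175 ....o#####oooooooooooo##########o...........................
176 ....o########ooooo##############o...........................
177 ....o###########################o...........................
178 .....o#########################o............................
179 .....o#########################.............................
180 ......o#######################o.............................
181 .......o######################o.............................
182 ........oo####################o.............................
183 .........oo####################o............................
184 ...........o###################o............................
185 ............o##############ooooo............................
186 .............o#############ooooo............................
187 ..............#############oooo.............................
188 ..............o############ooooo............................
18
[... 987 characters left out ...]
..................................................
205 ............................................................
206 ............................................................
207 ............................................................
208 ............................................................
209 ............................................................
210 ............................................................
211 ............................................................
212 ............................................................
213 ............................................................
214 ............................................................
```

Run:
```python
from h import *
import cv2
o=ctrl.get_obs();p,R=o["position"],o["ee_rot"]
def draw(n,x0,y0,w,hh,k):
    a=cv2.resize(ctrl.capture(n)[y0:y0+hh,x0:x0+w],None,fx=k,fy=k,interpolation=cv2.INTER_CUBIC)
    def m(P,c,r=2):
        u=(proj(n,P)[0]-[x0,y0]+.5)*k;cv2.circle(a,(int(u[0]),int(u[1])),r,c,-1)
    for z in(0,.019,.073,.15):
        m(p-R[:,2]*z,(0,0,255),3)
    for z in(.073,.12):
        for t in np.linspace(-1,1,20):
            for q in((t*.038,.0425),(t*.038,-.0425),(.038,t*.0425),(-.038,t*.0425)): m(p+R@[q[0],q[1],-z],(0,255,255),1)
    return a
a=draw("scene",150,90,100,150,4);b=draw("top",150,120,100,150,4)
cv2.imwrite("pics/g4.png",np.hstack([a,b])[:600])
```

```text
(no output)
```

View pics/g4.png

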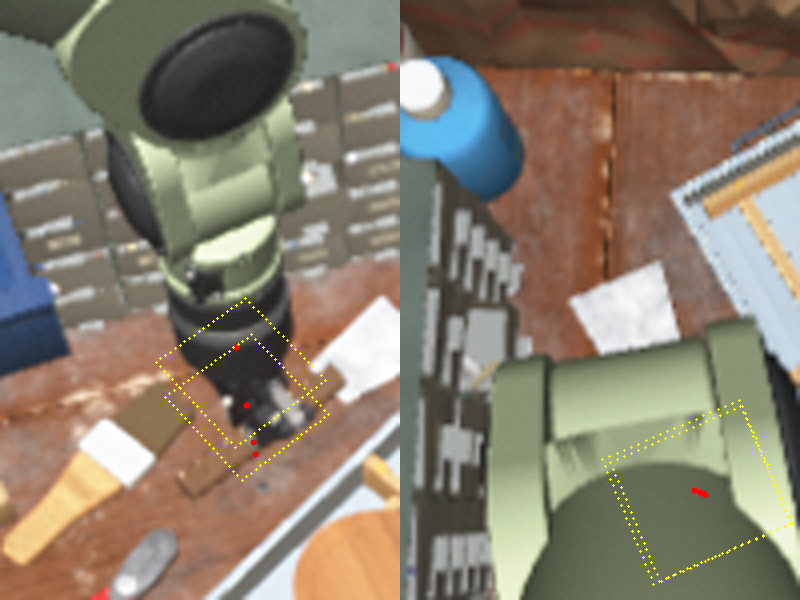

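The picture shows the gripper axis over the handle, with the fingers on the handle near (265,420). I'll close fully to see where the fingers stop.

{"name": "step_arm", "arguments": {
  "series": [
    [0,0,0,0,0,0,0],
    [0,0,0,0,0,0,0],
    [0,0,0,0,0,0,0],
    [0,0,0,0,0,0,0]
  ],
  "squeeze": 60
}}

```text
t: 8.5
position: [0.4125, 0.1655, -0.0153]
ee_rot: [[-0.905, -0.425, -0.0], [-0.425, 0.905, 0.0], [-0.0, 0.0, -1.0]]
ft_force: [-0.0, -0.2, 1.1]
width: 0.0004
grip_force: 0.0
```

{"name": "step_arm", "arguments": {
  "series": [
    [0,0,0,0,0,0,40],
    [0,0,0,0,0,0,40],
    [0,0,0,0,0,0,40],
    [0,0,0,0,0,0,40],
    [0,0,0.2,0,0,0,40],
    [0,0,0,0,0,0,40]
  ]
}}

```text
t: 9.0
position: [0.4121, 0.1654, -0.022]
ee_rot: [[-0.905, -0.425, -0.001], [-0.425, 0.905, -0.0], [0.001, 0.0, -1.0]]
ft_force: [-0.3, -0.1, -0.5]
width: 0.0398
grip_force: 0.0
```

{"name": "step_arm", "arguments": {
  "series": [
    [0,0,0.2,0,0,0,40],
    [0,0,0,0,0,0,40]
  ]
}}

```text
t: 9.17
position: [0.4118, 0.1654, -0.0283]
ee_rot: [[-0.905, -0.425, -0.001], [-0.425, 0.905, -0.0], [0.001, 0.0, -1.0]]
ft_force: [-1.0, -0.0, -0.5]
width: 0.0401
grip_force: 0.0
```

{"name": "step_arm", "arguments": {
  "series": [
    [0,0,0.1,0,0,0,40],
    [0,0,0,0,0,0,40]
  ]
}}

```text
t: 9.33
position: [0.4121, 0.1654, -0.0308]
ee_rot: [[-0.905, -0.425, -0.001], [-0.425, 0.905, -0.0], [0.001, 0.0, -1.0]]
ft_force: [-0.0, 0.5, 0.2]
width: 0.04
grip_force: 0.0
```

{"name": "step_arm", "arguments": {
  "series": [
    [0,0,0,0,0,0,24],
    [0,0,0,0,0,0,12],
    [0,0,0,0,0,0,12],
    [0,0,0,0,0,0,12],
    [0,0,0,0,0,0,12]
  ],
  "squeeze": 60
}}

```text
t: 9.75
position: [0.4124, 0.1655, -0.0301]
ee_rot: [[-0.905, -0.425, 0.0], [-0.425, 0.905, -0.0], [-0.0, -0.0, -1.0]]
ft_force: [-1.6, 0.2, 4.7]
width: 0.0191
grip_force: 58.7
```

Contact now, on the upper part of the handle: 19 mm wide, so the tips are at about z = 16. I'll go about 12 mm lower.

{"name": "step_arm", "arguments": {
  "series": [
    [0,0,0,0,0,0,40],
    [0,0,0,0,0,0,40],
    [0,0,0,0,0,0,40],
    [0,0,0.2,0,0,0,40],
    [0,0,0,0,0,0,40]
  ]
}}

```text
t: 10.17
position: [0.4121, 0.1654, -0.0371]
ee_rot: [[-0.905, -0.425, -0.001], [-0.425, 0.905, -0.0], [0.001, 0.0, -1.0]]
ft_force: [-0.1, -0.9, -0.7]
width: 0.04
grip_force: 0.0
```

{"name": "step_arm", "arguments": {
  "series": [
    [0,0,0.1,0,0,0,40],
    [0,0,0.1,0,0,0,40],
    [0,0,0,0,0,0,40]
  ]
}}

```text
t: 10.42
position: [0.4125, 0.1655, -0.0406]
ee_rot: [[-0.905, -0.425, 0.0], [-0.425, 0.905, -0.0], [-0.0, -0.0, -1.0]]
ft_force: [-7.1, -1.1, 30.1]
width: 0.04
grip_force: 15.0
```

{"name": "step_arm", "arguments": {
  "series": [
    [0,0,0,0,0,0,26],
    [0,0,0,0,0,0,12],
    [0,0,0,0,0,0,12],
    [0,0,0,0,0,0,12],
    [0,0,0,0,0,0,12]
  ],
  "squeeze": 100
}}

```text
t: 10.83
position: [0.4159, 0.1663, -0.0387]
ee_rot: [[-0.905, -0.425, 0.007], [-0.425, 0.905, 0.001], [-0.006, -0.002, -1.0]]
ft_force: [-7.5, -2.0, 44.7]
width: 0.0185
grip_force: 111.8
```

{"name": "step_arm", "arguments": {
  "series": [
    [0,0,-0.15,0,0,0,12],
    [0,0,0,0,0,0,12],
    [0,0,-0.3,0,0,0,12],
    [0,0,-0.5,0,0,0,12],
    [0,0,-1,0,0,0,12],
    [0,0,-1,0,0,0,12],
    [0,0,-1,0,0,0,12],
    [0,0,-1,0,0,0,12],
    [0,0,-1,0,0,0,12],
    [0,0,-0.5,0,0,0,12],
    [0,0,0,0,0,0,12],
    [0,0,0,0,0,0,12]
  ]
}}

```text
t: 11.83
position: [0.4126, 0.1656, 0.1512]
ee_rot: [[-0.905, -0.425, 0.001], [-0.425, 0.905, 0.0], [-0.001, -0.0, -1.0]]
ft_force: [0.3, -0.1, -1.4]
width: 0.0189
grip_force: 98.0
```

Run:
```python
from h import *
import cv2
o=ctrl.get_obs();p,R=o["position"],o["ee_rot"];print(p,o["width"],o["grip_force"],o["ft_force"],o["joint_positions"].round(2))
k=4;L=[]
a=ctrl.capture("scene")[90:240,160:260];b=ctrl.capture("top")[130:280,160:260]
cv2.imwrite("pics/full_s1.png",ctrl.capture("scene"))
cv2.imwrite("pics/g5.png",cv2.resize(np.hstack([a,b]),None,fx=4,fy=4,interpolation=cv2.INTER_CUBIC))
```

```text
[0.41259393 0.16556191 0.15119556] 0.018871041986789534 97.98601984977722 [ 0.28473778 -0.08685298 -1.38336415] [ 12.33   9.59 -29.65  50.72   0.   -12.83]
```

View pics/g5.png

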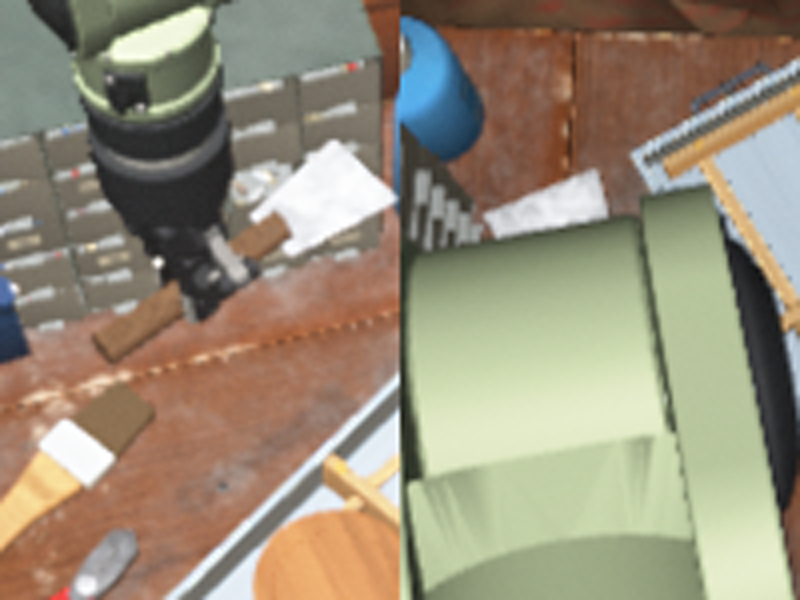

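The scraper is held. Its tip edge middle is at about (250.9,132.1) in the scene picture and (195.2,177.4) in the top one, and its handle end at scene (186.1,176). I'll compare these with the prediction.

```bash
cat >> h.py <<'E'
def ray(n,uv):
    c=C[n];d=c["pose"][:3,:3]@np.linalg.solve(c["mtx"],[*uv,1.]);return c["pose"][:3,3],d/np.linalg.norm(d)
def tri(us,ut):
    A=np.zeros((3,3));b=np.zeros(3);rs=[ray("scene",us),ray("top",ut)]
    for o,d in rs: M=np.eye(3)-np.outer(d,d);A+=M;b+=M@o
    X=np.linalg.solve(A,b);return X,[np.linalg.norm(np.cross(d,X-o))*1e3 for o,d in rs]
E
python3 - <<'E'
from h import *
f=lambda n,u,v:((u+.5)/4-.5+160,(v+.5)/4-.5+(90 if n=="scene" else 130))
A=[tri(f("scene",*s),f("top",*t)) for s,t in (((333,140),(87,215)),((397,200),(198,168)))]
for a in A: print(a[0].round(4),np.round(a[1],1))
print("tip",(A[0][0]+A[1][0])/2)
S=np.array([.453,.184,.19])
for x,z,w in((.105,.009,0.032),(.105,.009,-.032),(-.105,.011,0)): 
    X=S+Rz(25)@[x,w,z];print("exp",X.round(4),proj("scene",X),proj("top",X))
print(f("scene",105,345))
E
```

```text
[0.53   0.2542 0.1989] [0.4 0.4]
[0.5568 0.1979 0.1974] [0. 0.]
tip [0.54339389 0.2260868  0.19816211]
exp [0.5346 0.2574 0.199 ] [[244.13757294 123.32960935]] [[180.00550669 180.95968733]]
exp [0.5617 0.1994 0.199 ] [[260.56195746 138.3725929 ]] [[208.47924233 169.14344239]]
exp [0.3578 0.1396 0.201 ] [[186.36010757 176.50661141]] [[233.55605044 269.42383339]]
(185.875, 175.875)
```

```bash
cat >> h.py <<'E'
G=np.array([-.039,0,-.038])
def tipnow():
    o=ctrl.get_obs();R=o["ee_rot"];t=o["position"]+R@FL@(np.array([.105,0,.009])-G)
    q=Rz(-TY)@(t-TR)*1e3;print("t",round(o["t"],2),"tip tray",q.round(1),"slope",np.degrees(np.arcsin(R[2,0])).round(1),"yaw",np.degrees(np.arctan2(-R[1,0],-R[0,0])).round(1),"ft",o["ft_force"].round(1),"w",round(o["width"],4),o["grip_force"].round(0),"q",o["joint_positions"].round(0));return t
E
python3 - <<'E'
from h import *
tipnow()
c=rows([tcp((-80,150),20),tcp((-145,110),40)],12)
E
```

```text
Traceback (most recent call last):
  File "h.py", line 45, in tipnow
    q=Rz(-TY)@(t-TR)*1e3;print("t",round(o["t"],2),"tip tray",q.round(1),"slope",np.degrees(np.arcsin(R[2,0])).round(1),"yaw",np.degrees(np.arctan2(-R[1,0],-R[0,0])).round(1),"ft",o["ft_force"].round(1),"w",round(o["width"],4),o["grip_force"].round(0),"q",o["joint_positions"].round(0));return t
                                                                                                                                                                                                                                   ^^^^^^^^^^^^^^^^^^^^^
AttributeError: 'float' object has no attribute 'round'
```

```bash
sed -i 's/o\["grip_force"\].round(0)/round(o["grip_force"])/' h.py
python3 - <<'E'
from h import *
tipnow()
c=rows([tcp((-80,150),20),tcp((-145,110),40)],12)
E
```

```text
t 11.98 tip tray [128.7 137.1 196. ] slope 0.2 yaw 25.2 ft [-0.3  0.4 -1.8] w 0.0187 98 q [ 12.  10. -30.  51.   0. -13.]
15 [[0.66,-0.59,-0.02,0.03,0.4,-0.14,12],[0.66,-0.58,0.01,0.02,0.39,-0.13,12],[0.67,-0.57,0.03,0.02,0.4,-0.14,12],[0.68,-0.56,0.06,0.03,0.39,-0.13,12],[0.68,-0.55,0.08,0.02,0.4,-0.14,12],[0.69,-0.55,0.1,0.03,0.39,-0.13,12],[0.68,-0.54,0.13,0.02,0.4,-0.14,12],[0.69,-0.53,0.16,0.03,0.4,-0.13,12],[0.69,-0.52,0.18,0.02,0.39,-0.14,12],[0.68,-0.51,0.2,0.03,0.4,-0.13,12],[0.37,-0,0.05,-0,0.8,-0,12],[0.36,-0,0.08,-0,0.8,-0,12],[0.35,-0,0.1,-0,0.8,-0,12],[0.35,-0,0.13,-0,0.8,-0,12],[0.34,-0,0.15,-0,0.8,-0,12]]
```

{"name": "step_arm", "arguments": {
  "series": [
    [0.66,-0.59,0,0.02,0.4,-0.14,12],
    [0.66,-0.58,0,0.02,0.4,-0.13,12],
    [0.67,-0.57,0.03,0.02,0.4,-0.14,12],
    [0.68,-0.56,0.06,0.03,0.4,-0.13,12],
    [0.68,-0.55,0.08,0.02,0.4,-0.14,12],
    [0.69,-0.55,0.1,0.03,0.4,-0.13,12],
    [0.68,-0.54,0.13,0.02,0.4,-0.14,12],
    [0.69,-0.53,0.16,0.03,0.4,-0.13,12],
    [0.69,-0.52,0.18,0.02,0.4,-0.14,12],
    [0.68,-0.51,0.2,0.03,0.4,-0.13,12],
    [0.37,0,0.05,0,0.8,0,12],
    [0.36,0,0.08,0,0.8,0,12],
    [0.35,0,0.1,0,0.8,0,12],
    [0.35,0,0.13,0,0.8,0,12],
    [0.34,0,0.15,0,0.8,0,12],
    [0,0,0,0,0,0,12],
    [0,0,0,0,0,0,12],
    [0,0,0,0,0,0,12]
  ]
}}

```text
t: 13.48
position: [0.2626, -0.1062, 0.1671]
ee_rot: [[-0.65, -0.53, -0.545], [-0.406, 0.848, -0.34], [0.642, 0.0, -0.766]]
ft_force: [0.5, -0.2, -0.8]
width: 0.0188
grip_force: 98.0
```

Run:
```python
from h import *
import cv2
t=tipnow();print(t)
P=proj("scene",t)[0],proj("top",t)[0];print(P)
for n,q in zip(("scene","top"),P):
    a=ctrl.capture(n);cv2.imwrite(f"pics/e_{n}.png",a);x,y=int(q[0]),int(q[1])
    # white-ish blade: low saturation & bright
    hsv=cv2.cvtColor(a,cv2.COLOR_BGR2HSV)
    x0,y0=max(x-32,0),max(y-26,0);h=hsv[y0:y0+52,x0:x0+64]
    print(n,"origin",x0,y0)
    for i,r in enumerate(h): print(y0+i,"".join("W" if s<26 and v>150 else "b" if s<60 and v>120 else "#" if v<80 else "." for _,s,v in r))
```

```text
t 13.48 tip tray [-143.5    2.8  110.7] slope 40.0 yaw 32.0 ft [ 0.5 -0.2 -0.8] w 0.0188 98 q [ -8.  22. -27.  74. -24. -33.]
[ 0.38182642 -0.03166513  0.11065737]
(array([215.87512497, 252.30607944]), array([310.63222093, 258.62454019]))
scene origin 183 226
226 ######...........######################.bWWb....................
227 ###.#........#########################.bWWW.....................
228 ####.#....#...########################bWWW......................
229 ###.#.#...#....######################.WWWW......................
230 ####.#...#.#.#.#####################.WWWW.......................
231 ##...........#######################bWWWW.......................
232 ##......#.....#####################bWWWWW.......................
233 ###.#..#...#.#####################.bWWWWb.......................
234 ####.....#.#######################bWWWWWb.......................
235 #####..#..#.#####################.bWWWWW........................
236 #####...#..#####################.bWWWWWW........................
237 #######.##.#####################bWWWWWWW........................
238 ########
[... 5654 characters left out ...]
b.bbbbbbbb
274 bWbWb..WbbbWW............############...............bbbbbbbbbbbb
275 .WbW..WWbbWb.............############................bbbbbbbbbbb
276 #bWbbbbbWW...............###########................bbbbbbbbbbbb
277 ..WbbbWW.................###########................bbbbbbbbbbbb
278 ..bWbW...................############...............bbbbbbbbbbbb
279 ...bW....................############...............bbbbbbbbbbbb
280 .........................############................bbbbbbbbbbb
281 .........................###########.................bbbbbbbbbbb
282 .........................###########................bbbbbbbbbbbb
283 .........................############................bbbbbbbbbbb
```

```bash
cat > d.py <<'E'
from h import *
import cv2
def ascii(n,x0,y0,w,hh,th=22,img=None):
    a=ctrl.capture(n) if img is None else img
    b=cv2.imread(f"pics/{n}0.png");d=np.abs(a.astype(int)-b).max(2);hsv=cv2.cvtColor(a,cv2.COLOR_BGR2HSV)
    print(n,"x0",x0)
    for y in range(y0,y0+hh): print(y,"".join("." if d[y,x]<=th else "W" if hsv[y,x,1]<40 and hsv[y,x,2]>140 else "#" if hsv[y,x,2]<90 else "o" for x in range(x0,x0+w)))
E
python3 - <<'E'
from d import *
o=ctrl.get_obs();p,R=o["position"],o["ee_rot"]
for nm,f in(("A",lambda w:p+R@FL@[.144,w,.047]),("B",lambda w:p+[0,0,.04]+R@FL@[.144,w,.007])):
    for w in(.032,-.032): print(nm,(Rz(-TY)@(f(w)-TR)*1e3).round(0),proj("scene",f(w))[0].round(1),proj("top",f(w))[0].round(1))
ascii("scene",195,225,50,50,img=cv2.imread("pics/e_scene.png"));ascii("top",275,225,60,50,img=cv2.imread("pics/e_top.png"))
E
```

```text
A [-143.   34.  111.] [206.5 243.9] [298.7 265.8]
A [-143.  -30.  111.] [225.7 260.8] [322.8 251.2]
B [-169.   34.  121.] [198.6 250. ] [305.4 276.2]
B [-169.  -30.  121.] [217.8 267.3] [329.8 261.3]
scene x0 195
225 ###########################.......................
226 ###########################.......................
227 ##########################........................
228 ##########################........................
229 #########################.........................
230 ########################o.........................
231 ########################..........................
232 #######################W..........................
233 ######################o...........................
234 ######################W...........................
235 #####################oW...........................
236 #####################W............................
237 ####################W.............................
238 ####################W.............................
239 ###################W..............................
240 ##################oW..............................
241 ###
[... 4423 characters left out ...]
...............oWW###############ooooooooooooooooo
265 .......................oW.WW##############oooooooooooooooooo
266 ........................W.WW##############oooooooooooooooooo
267 ........................W.WW###############ooooooooooooooooo
268 .........................WWW###############ooooooooooooooooo
269 ..........................oW###############ooooooooooooooooo
270 ...........................o###############ooooooooooooooooo
271 ............................###############ooooooooooooooooo
272 ...........................o###############ooooooooooooooooo
273 ...........................o##############oooooooooooooooooo
274 ...........................o###############ooooooooooooooooo
```

Run:
```python
from h import *
tipnow()
c=rows([tcp((-152,70),40)],12,sp=.02)
c=rows([tcp((-88,16),40)],12,c,sp=.012)
```

```text
t 13.58 tip tray [-143.3    2.5  111.4] slope 39.9 yaw 31.9 ft [ 0.1 -1.5 -0.7] w 0.0188 98 q [ -8.  22. -27.  74. -24. -33.]
3 [[-0.22,0.01,0.41,-0,0.01,-0,12],[-0.22,0,0.41,-0,0,-0.01,12],[-0.22,0.01,0.42,-0,0.01,0,12]]
7 [[-0.4,-0,0,-0,-0,0,12],[-0.4,-0,0,-0,-0,0,12],[-0.4,-0,0,-0,-0,0,12],[-0.4,-0,0,-0,-0,0,12],[-0.4,-0,0,-0,-0,0,12],[-0.39,-0,0,-0,-0,0,12],[-0.4,-0,0,-0,-0,0,12]]
```

{"name": "step_arm", "arguments": {
  "series": [
    [-0.22,0.01,0.41,0,0,0,12],
    [-0.22,0,0.41,0,0,0,12],
    [-0.22,0,0.42,0,0,0,12],
    [0,0,0,0,0,0,12],
    [-0.4,0,0,0,0,0,12],
    [-0.4,0,0,0,0,0,12],
    [-0.4,0,0,0,0,0,12],
    [-0.4,0,0,0,0,0,12],
    [0,0,0,0,0,0,12]
  ]
}}

```text
t: 14.33
position: [0.2883, -0.0905, 0.0942]
ee_rot: [[-0.649, -0.531, -0.544], [-0.407, 0.847, -0.341], [0.642, -0.0, -0.766]]
ft_force: [0.1, 0.0, -0.7]
width: 0.0184
grip_force: 98.0
```

Run:
```python
from h import *
tipnow();c=rows([tcp((-88,16),40)],12,sp=.012)
```

```text
t 14.33 tip tray [-113.4    2.7   37.7] slope 40.0 yaw 32.1 ft [ 0.1  0.  -0.7] w 0.0184 98 q [ -6.  30. -26.  67. -23. -31.]
3 [[-0.37,0.01,0,-0,0,0,12],[-0.37,0,0,-0.01,0,0.01,12],[-0.37,0.01,0.01,-0,0.01,0,12]]
```

{"name": "step_arm", "arguments": {
  "series": [
    [-0.32,0,0.09,0,0,0,12],
    [-0.37,0,0,0,0,0,12],
    [-0.37,0,0,0,0,0,12],
    [0,0,0,0,0,0,12],
    [0,0,0,0,0,0,12]
  ]
}}

```text
t: 14.75
position: [0.3056, -0.0791, 0.0727]
ee_rot: [[-0.649, -0.53, -0.546], [-0.406, 0.848, -0.341], [0.644, 0.0, -0.765]]
ft_force: [-0.1, -0.6, -1.0]
width: 0.0188
grip_force: 98.0
```

Run:
```python
from d import *
tipnow()
a=ctrl.capture("scene");cv2.imwrite("pics/i_s.png",a)
ascii("scene",205,200,72,62,img=a)
ascii("top",250,190,70,70)
# lift plan
def C(th,r):
    t=np.radians(th);s,c=np.sin(t),np.cos(t)
    if th<=90: F=np.array([13-12*s,33-9.6*s])
    else:
        l=(9+9.6*s)/s;Gp=np.array([13+l*c,33-9.6*s]);F=Gp-12*np.array([s,c])
    return F+r*np.array([-c,s])
for th in range(0,131,10): print(th,C(th,95).round(0),C(th,88).round(0))
```

```text
t 14.75 tip tray [-92.8   3.   16. ] slope 40.1 yaw 32.1 ft [-0.1 -0.6 -1. ] w 0.0188 98 q [ -4.  33. -24.  66. -22. -29.]
scene x0 205
200 .o......ooooo###oooWWWWWWoW#########ooooooooo.oooW......................
201 .........oooo####oooWWWWWoo#########oooooooo.ooooW......................
202 ........ooo.######oooWWWWoo########oooooooo.ooooW.......................
203 .....ooooo.o#######.ooWWWWoo#####o#ooooooooooooW........................
204 ....ooooo.o#########.ooWWWWWoo#oWWoo.ooooooooooW........................
205 ...ooooo.o###########ooooWWWWWoWWWo.oooooooooooW........................
206 ..oooo...o############ooooWWWWWoWoooooooooooooW.........................
207 .oooo...oo##############oooooWWoooWWoooooooooWW.........................
208 oooo...oo################ooooooooooooooooooooWW.........................
209 oo....o####################ooooooooooooooooooo..........................
210 o.....o##..###################o.oooooooooooooo..........................
211 .....o##oWW######################.oooooooo##o...........................
212 .....o##oWWW########################
[... 8751 characters left out ...]
o##################
256 .......................o#############ooooooooooooo####################
257 .......................o#############oooooooooo###############.#####oo
258 .......................##############oooooooo###############.###oooo.o
259 .......................##############oooooo##################ooooooooo
0 [-82.  33.] [-75.  33.]
10 [-83.  48.] [-76.  47.]
20 [-80.  62.] [-74.  60.]
30 [-75.  76.] [-69.  72.]
40 [-67.  88.] [-62.  83.]
50 [-57.  98.] [-53.  93.]
60 [-45. 107.] [-41. 101.]
70 [-31. 113.] [-28. 107.]
80 [-15. 117.] [-14. 110.]
90 [  1. 118.] [  1. 111.]
100 [ 14. 119.] [ 13. 112.]
110 [ 28. 117.] [ 25. 111.]
120 [ 40. 113.] [ 37. 107.]
130 [ 51. 106.] [ 47. 101.]
```

Run:
```python
from h import *
W=[((-88,16),40),((-84,40),40),((-82,53),40),((-79,65),38),((-73,76),36),((-61,92),30),((-44,104),24)]
c=rows([tcp(*w) for w in W],12,sp=.010)
```

```text
12 [[-0.15,0,-0.09,0,-0.01,0,12],[0.14,0,-0.23,0,-0,0,12],[0.14,0,-0.24,0,-0,0,12],[0.13,0,-0.23,0,-0,0,12],[0.12,0,-0.19,0,-0,0,12],[0.11,0,-0.19,0,-0,0,12],[0.13,0,-0.2,0,-0.4,0,12],[0.01,0,-0.25,0,-0.4,0,12],[-0.1,0,-0.08,0,-0.6,0,12],[-0.11,0,-0.08,0,-0.6,0,12],[-0.24,0,-0.07,0,-0.6,0,12],[-0.24,0,-0.06,0,-0.6,0,12]]
```

{"name": "step_arm", "arguments": {
  "series": [
    [-0.15,0,-0.09,0,0,0,12],
    [0.14,0,-0.23,0,0,0,12],
    [0.14,0,-0.24,0,0,0,12],
    [0.13,0,-0.23,0,0,0,12],
    [0.12,0,-0.19,0,0,0,12],
    [0.11,0,-0.19,0,0,0,12],
    [0.07,0,-0.1,0,-0.2,0,12],
    [0.06,0,-0.1,0,-0.2,0,12],
    [0.01,0,-0.12,0,-0.2,0,12],
    [0,0,-0.13,0,-0.2,0,12],
    [0,0,0,0,0,0,12]
  ]
}}

```text
t: 15.77
position: [0.3198, -0.0707, 0.1237]
ee_rot: [[-0.688, -0.53, -0.496], [-0.428, 0.848, -0.311], [0.586, -0.002, -0.81]]
ft_force: [-0.2, 0.2, -1.9]
width: 0.019
grip_force: 98.0
```

Run:
```python
from h import *
import cv2
tipnow()
a=ctrl.capture("scene");b=ctrl.capture("top");cv2.imwrite("pics/l1.png",a);cv2.imwrite("pics/l1t.png",b)
# lid pixels: orange-brown saturated; report blob extents
def blob(im,n,box):
    x0,y0,x1,y1=box;h=cv2.cvtColor(im,cv2.COLOR_BGR2HSV)[y0:y1,x0:x1]
    m=((h[...,0]>=8)&(h[...,0]<=20)&(h[...,1]>110)&(h[...,2]>120)).astype(np.uint8)
    k,l,s,c=cv2.connectedComponentsWithStats(m);i=1+np.argmax(s[1:,4]);print(n,s[i]+np.r_[x0,y0,0,0,0],c[i]+[x0,y0])
blob(cv2.imread("pics/scene0.png"),"s0",(215,185,330,290));blob(a,"s",(215,185,330,290))
blob(cv2.imread("pics/top0.png"),"t0",(215,135,340,285));blob(b,"t",(215,135,340,285))
c=rows([tcp(*w) for w in [((-73,76),36),((-61,92),30),((-44,104),24),((-22,112),18)]],12,sp=.007,ang=2.4)
```

```text
t 15.77 tip tray [-72.5   2.4  77.4] slope 35.9 yaw 31.9 ft [-0.2  0.2 -1.9] w 0.019 98 q [ -4.  27. -22.  71. -20. -31.]
s0 [ 224  206   55   51 1402] [245.42938659 235.16333809]
s [232 205  47  50 927] [250.66882416 231.27615965]
t0 [ 286  159   54  126 2041] [325.65017148 242.52180304]
t [ 215  211   59   74 1750] [238.32571429 252.83257143]
11 [[-0.01,0.01,0.01,-0,0,-0.01,12],[-0.07,-0,-0.06,-0,-0.4,0,12],[-0.06,-0,-0.05,-0,-0.4,0,12],[-0.07,-0,-0.06,-0,-0.4,0,12],[-0.16,-0,-0.04,-0,-0.4,0,12],[-0.16,-0,-0.04,-0,-0.4,0,12],[-0.17,-0,-0.04,-0,-0.4,0,12],[-0.19,-0,-0.01,-0,-0.3,0,12],[-0.18,-0,-0.01,-0,-0.3,0,12],[-0.19,-0,0,-0,-0.3,0,12],[-0.19,-0,0.01,-0,-0.3,0,12]]
```

The wrist load rose by about 0.9 N and the lid's outline moved, so the blade is carrying it. Continuing the lift.

{"name": "step_arm", "arguments": {
  "series": [
    [-0.07,0,-0.06,0,-0.4,0,12],
    [-0.06,0,-0.05,0,-0.4,0,12],
    [-0.07,0,-0.06,0,-0.4,0,12],
    [-0.16,0,-0.04,0,-0.4,0,12],
    [-0.16,0,-0.04,0,-0.4,0,12],
    [-0.17,0,-0.04,0,-0.4,0,12],
    [-0.19,0,-0.01,0,-0.3,0,12],
    [-0.18,0,-0.01,0,-0.3,0,12],
    [-0.19,0,0,0,-0.3,0,12],
    [-0.19,0,0.01,0,-0.3,0,12],
    [0,0,0,0,0,0,12]
  ]
}}

```text
t: 16.78
position: [0.3566, -0.0474, 0.1116]
ee_rot: [[-0.807, -0.53, -0.261], [-0.504, 0.848, -0.163], [0.308, -0.0, -0.951]]
ft_force: [-1.1, -0.2, -0.6]
width: 0.0191
grip_force: 98.4
```

Run:
```python
from h import *
tipnow()
c=rows([tcp(*w) for w in [((1,114),14),((14,115),12),((27,114),12),((40,110),12),((52,104),12)]],12,sp=.007,ang=2.4)
```

```text
t 16.78 tip tray [-21.8   2.8 112. ] slope 17.9 yaw 32.0 ft [-1.1 -0.2 -0.6] w 0.0191 98 q [ -8.  16. -31.  57. -12. -39.]
13 [[-0.21,0,0.01,-0,-0.2,-0,12],[-0.2,0,0.01,-0,-0.19,-0,12],[-0.2,0,0.01,-0,-0.2,-0,12],[-0.21,0.01,0.02,-0,-0.19,-0,12],[-0.16,-0,0.01,-0,-0.13,-0,12],[-0.15,-0,0.01,-0,-0.14,-0,12],[-0.16,-0,0.01,-0,-0.13,-0,12],[-0.21,-0,-0.03,-0,-0,-0,12],[-0.22,-0,-0.02,-0,-0,-0,12],[-0.23,-0,0.02,-0,-0,-0,12],[-0.22,-0,0.02,-0,-0,-0,12],[-0.22,-0,0.05,-0,-0,-0,12],[-0.21,-0,0.06,-0,-0,-0,12]]
```

{"name": "step_arm", "arguments": {
  "series": [
    [-0.2,0,0.01,0,-0.2,0,12],
    [-0.2,0,0.01,0,-0.2,0,12],
    [-0.2,0,0.01,0,-0.2,0,12],
    [-0.2,0,0.02,0,-0.2,0,12],
    [-0.16,0,0.01,0,-0.13,0,12],
    [-0.15,0,0.01,0,-0.14,0,12],
    [-0.16,0,0.01,0,-0.13,0,12],
    [-0.21,0,-0.03,0,0,0,12],
    [-0.22,0,-0.02,0,0,0,12],
    [-0.23,0,0.02,0,0,0,12],
    [-0.22,0,0.02,0,0,0,12],
    [-0.22,0,0.05,0,0,0,12],
    [-0.21,0,0.06,0,0,0,12],
    [0,0,0,0,0,0,12],
    [0,0,0,0,0,0,12],
    [0,0,0,0,0,0,12]
  ]
}}

```text
t: 18.12
position: [0.4187, -0.0083, 0.0881]
ee_rot: [[-0.829, -0.53, -0.177], [-0.518, 0.848, -0.111], [0.209, 0.0, -0.978]]
ft_force: [0.5, 0.6, -0.3]
width: 0.0183
grip_force: 98.6
```

Run:
```python
from h import *
import cv2
tipnow()
# back away and up for a clear view
c=rows([tcp((-60,150),14)],12,sp=.029)
```

```text
t 18.12 tip tray [ 50.8   3.1 104. ] slope 12.1 yaw 32.0 ft [ 0.5  0.6 -0.3] w 0.0183 99 q [ -5.  20. -28.  52.  -7. -37.]
5 [[0.8,-0,-0.18,0,0.08,0,12],[0.79,-0,-0.17,0,0.08,0,12],[0.8,-0,-0.17,0,0.07,0,12],[0.8,-0,-0.16,0,0.08,0,12],[0.8,-0,-0.16,0,0.08,0,12]]
```

{"name": "step_arm", "arguments": {
  "series": [
    [0.8,0,-0.18,0,0.1,0,12],
    [0.8,0,-0.17,0,0.1,0,12],
    [0.8,0,-0.17,0,0.1,0,12],
    [0.8,0,-0.16,0,0.1,0,12],
    [0.8,0,-0.16,0,0.1,0,12],
    [0,0,0,0,0,0,12],
    [0,0,0,0,0,0,12]
  ]
}}

```text
t: 18.7
position: [0.3245, -0.0676, 0.1404]
ee_rot: [[-0.822, -0.528, -0.211], [-0.511, 0.849, -0.133], [0.249, -0.001, -0.968]]
ft_force: [1.3, -0.7, -1.8]
width: 0.0188
grip_force: 98.6
```

Run:
```python
from h import *
import cv2
tipnow()
a=ctrl.capture("scene");b=ctrl.capture("top");cv2.imwrite("pics/f_s.png",a);cv2.imwrite("pics/f_t.png",b)
A=cv2.resize(a[155:265,190:325],None,fx=3,fy=3,interpolation=cv2.INTER_CUBIC);B=cv2.resize(b[130:240,210:340],None,fx=3,fy=3,interpolation=cv2.INTER_CUBIC)
cv2.imwrite("pics/f.png",np.hstack([A,B]))
```

```text
t 18.7 tip tray [-60.    2.4 150. ] slope 14.4 yaw 31.9 ft [ 1.3 -0.7 -1.8] w 0.0188 99 q [-14.   8. -35.  57. -10. -45.]
```

View pics/f.png

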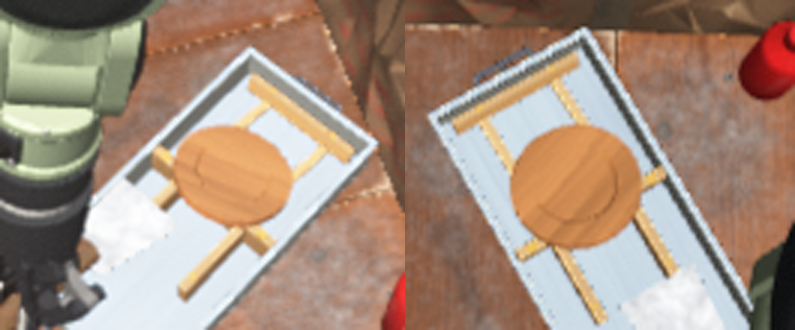

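The lid has flipped onto the rack with its recess up. It is centred at about (267.4,213.5) in the scene picture and (266.8,191.9) in the top one, overlapping the bar.

```bash
cat >> h.py <<'E'
def rack(q): # tray mm -> rack mm
    a=np.radians(15);d=np.array(q)-[18,0,42];return np.array([d[0]*np.cos(a)-d[2]*np.sin(a),d[1],d[0]*np.sin(a)+d[2]*np.cos(a)])
def unrack(x,z):
    a=np.radians(15);return (18+x*np.cos(a)+z*np.sin(a),42-x*np.sin(a)+z*np.cos(a))
E
python3 - <<'E'
from h import *
X,e=tri((267.4,213.5),(266.8,191.9));q=Rz(-TY)@(X-TR)*1e3;print(q.round(1),np.round(e,1),rack(q).round(1))
print([np.round(unrack(x,5),1) for x in(-40,-27,0,13)])
E
```

```text
[44.7 -0.1 38.4] [0.9 0.9] [26.7 -0.1  3.4]
[array([-19.3,  57.2]), array([-6.8, 53.8]), array([19.3, 46.8]), array([31.9, 43.5])]
```

Run:
```python
from h import *
c=rows([tcp((-45,85),20,.0),tcp(unrack(-42,6),20,.0)],12,sp=.02)
c=rows([tcp(unrack(9,6),20,.0)],12,c,sp=.007)
```

```text
5 [[-0.29,-0.03,0.5,-0,0.37,-0,12],[-0.3,-0.03,0.48,-0.01,0.37,-0,12],[-0.32,-0.02,0.48,0,0.37,-0.01,12],[-0.53,-0,0.28,0,-0,0,12],[-0.52,-0,0.27,0,-0,0,12]]
8 [[-0.21,-0,-0.02,0,-0,0,12],[-0.21,-0,-0.02,0,-0,0,12],[-0.22,-0,-0.01,0,-0,0,12],[-0.21,-0,-0.02,0,-0,0,12],[-0.21,-0,-0.02,0,-0,0,12],[-0.21,-0,-0.02,0,-0,0,12],[-0.22,-0,-0.02,0,-0,0,12],[-0.21,-0,-0.02,0,-0,0,12]]
```

{"name": "step_arm", "arguments": {
  "series": [
    [-0.29,-0.03,0.5,0,0.37,0,12],
    [-0.3,-0.03,0.48,0,0.37,0,12],
    [-0.32,-0.02,0.48,0,0.37,0,12],
    [-0.53,0,0.28,0,0,0,12],
    [-0.52,0,0.27,0,0,0,12],
    [0,0,0,0,0,0,12],
    [0,0,0,0,0,0,12]
  ]
}}

```text
t: 19.38
position: [0.3578, -0.0489, 0.063]
ee_rot: [[-0.795, -0.531, -0.293], [-0.499, 0.847, -0.182], [0.345, 0.001, -0.939]]
ft_force: [0.1, 0.9, -1.7]
width: 0.0183
grip_force: 98.6
```

Run:
```python
from d import *
t=tipnow();print(rack(Rz(-TY)@(t-TR)*1e3).round(1))
a=ctrl.capture("top");cv2.imwrite("pics/p_t.png",a)
h=cv2.cvtColor(a,cv2.COLOR_BGR2HSV)
R=ctrl.get_obs()["ee_rot"]
for w in(-.032,.032):print("tip corners top",proj("top",t+R[:,1]*w)[0].round(1))
# expected corners; measured blade bright-neutral pixels near
for y in range(196,228): print(y,"".join("W" if h[y,x,1]<14 and h[y,x,2]>150 else "o" if h[y,x,0]<25 and h[y,x,1]>90 else "." for x in range(245,310)))
c=rows([tcp(unrack(9,6),20,.0)],12,sp=.007)
```

```text
t 19.38 tip tray [-21.6   1.2  57.5] slope 20.2 yaw 32.1 ft [ 0.1  0.9 -1.7] w 0.0183 99 q [ -8.  22. -32.  52. -13. -38.]
[-42.3   1.2   4.7]
tip corners top [292.  207.3]
tip corners top [269.6 220.5]
196 .ooooooooooooooooooooooooooooooooooooooooooo.....................
197 .oooooooooooooooooooooooooooooooooooooooooo......................
198 Wooooooooooooooooooooooooooooooooooooooooooo.....................
199 ..oooooooooooooooooooooooooooooooooooooooooo.....................
200 ..oooooooooooooooooooooooooooooooooooooooooo.....................
201 ..ooooooooooooooooooooooooooooooooooooooooooo....................
202 ..Woooooooooooooooooooooooooooooooooooooooooo....................
203 ....ooooooooooooooooooooooooooooooooooooooooo....................
204 ...Wooooooooooooooooooooooooooooooooooo.W.ooo....................
205 ....Wooooooooooooooooooooooooooooooooo.W..oo.....................
206 .....Wooooooooooooooooooooooooooooooo.W....o.....................
207 ......Wooooooooooooooooooooooooooooo.............................
208 .......Wooooooooooooooooooooooooooo.W................
[... 883 characters left out ...]
WWWWWWWWWWWWWWWW.......................
222 ooo.................oooo.W.WWWWWWWWWWWWWW........................
223 ooo.W................oooo..WWWWWWWWWWWWW.........................
224 oooo...W............Woooo.W.WWWWWWWWWWWW.........................
225 oooo...W..............oooo...WWWWWWWWWWW.........................
226 ooooo.................ooooo...WWWWWWWWWW.........................
227 oooooo.................oooo.W..WWWWWWWWW.........................
8 [[-0.21,-0,-0.02,0,-0,0,12],[-0.22,-0.01,-0.02,0,-0.01,0,12],[-0.21,-0,-0.02,0,-0,0,12],[-0.22,-0,-0.02,0,-0.01,0.01,12],[-0.21,-0.01,-0.02,0,0,-0,12],[-0.22,-0,-0.02,0,-0,-0,12],[-0.21,-0.01,-0.02,0,-0.01,0,12],[-0.22,0,-0.03,0,-0,0,12]]
```

Blade tip edge matches the prediction to within 1 px. Pushing down the slope.

{"name": "step_arm", "arguments": {
  "series": [
    [-0.21,0,-0.04,0,0,0,12],
    [-0.21,0,-0.02,0,0,0,12],
    [-0.21,0,-0.02,0,0,0,12],
    [-0.21,-0.01,-0.02,0,0,0,12],
    [-0.21,0,-0.02,0,0,0,12],
    [-0.21,0,-0.02,0,0,0,12],
    [-0.22,0,-0.02,0,0,0,12],
    [-0.21,0,-0.02,0,0,0,12],
    [0,0,0,0,0,0,12]
  ]
}}

```text
t: 20.18
position: [0.4014, -0.0228, 0.0511]
ee_rot: [[-0.797, -0.53, -0.29], [-0.498, 0.848, -0.182], [0.342, -0.0, -0.94]]
ft_force: [0.2, -0.1, -0.8]
width: 0.0187
grip_force: 98.6
```

```bash
cat > lid.py <<'E'
from h import *
import cv2
def lid(save):
    t=tipnow();print("tip rack",rack(Rz(-TY)@(t-TR)*1e3).round(1))
    a=np.linspace(0,6.283,240)
    for n,box in(("top",(225,130,320,215)),("scene",(235,165,330,245))):
        im=ctrl.capture(n);cv2.imwrite(f"pics/{save}_{n}.png",im);x0,y0,x1,y1=box
        h=cv2.cvtColor(im,cv2.COLOR_BGR2HSV)[y0:y1,x0:x1]
        m=((h[...,0]<22)&(h[...,1]>90)&(h[...,2]>90)).astype(np.uint8)
        m=cv2.morphologyEx(m,cv2.MORPH_OPEN,cv2.getStructuringElement(cv2.MORPH_ELLIPSE,(15,15)))
        k,l,s,c=cv2.connectedComponentsWithStats(m);i=1+np.argmax(s[1:,4]);b=s[i]+np.r_[x0,y0,0,0,0]
        def ol(q):
            P=[]
            for z in(0,12):
                X=q[0]+55*np.cos(a);Y=q[1]+55*np.sin(a);tx=unrack(X,z);P.append(np.c_[tx[0],Y,tx[1]]/1e3)
            return proj(n,np.vstack(P)@Rz(TY).T+TR)
        f=lambda q:np.r_[ol(q).min(0),ol(q).max(0)]-[b[0]-.5,b[1]-.5,b[0]+b[2]-.5,b[1]+b[3]-.5]
        r=least_squares(f,[40,0]);print(n,b,"lid rack x,y",r.x.round(1),"res",r.fun.round(1))
E
python3 -c "
from lid import *;lid('q1')"
```

```text
t 20.18 tip tray [29.2  0.  45.9] slope 20.0 yaw 32.0 ft [ 0.2 -0.1 -0.8] w 0.0187 99 q [ -4.  27. -26.  54. -12. -34.]
tip rack [9.8 0.  6.7]
top [ 237  157   36   43 1228] lid rack x,y [75.4  7.4] res [-3.7  0.7  3.7 -0.9]
scene [ 259  188   38   35 1013] lid rack x,y [71.5 -0.8] res [-0.9  0.5  0.9 -0.5]
```

{"name": "step_arm", "arguments": {
  "series": [
    [-0.1,0,0,0,0,0,12],
    [0,0,0,0,0,0,12]
  ]
}}

```text
t: 20.45
position: [0.4027, -0.0218, 0.0504]
ee_rot: [[-0.797, -0.53, -0.291], [-0.498, 0.848, -0.182], [0.343, -0.0, -0.939]]
ft_force: [0.1, -0.2, -1.4]
width: 0.0182
grip_force: 98.6
```

{"name": "step_arm", "arguments": {
  "series": [
    [-0.06,0,0,0,0,0,12],
    [0,0,0,0,0,0,12]
  ]
}}

```text
t: 20.62
position: [0.4034, -0.0213, 0.0499]
ee_rot: [[-0.796, -0.53, -0.292], [-0.497, 0.848, -0.183], [0.344, -0.0, -0.939]]
ft_force: [-1.6, -1.0, -0.8]
width: 0.0183
grip_force: 98.6
```

{"name": "step_arm", "arguments": {
  "series": [
    [-0.05,0,0,0,0,0,12],
    [0,0,0,0,0,0,12]
  ]
}}

```text
t: 20.78
position: [0.4034, -0.0211, 0.0495]
ee_rot: [[-0.795, -0.53, -0.294], [-0.497, 0.848, -0.184], [0.347, -0.0, -0.938]]
ft_force: [-4.5, -3.4, 1.0]
width: 0.0189
grip_force: 98.6
```

Reaction rose to about 5.6 N, so the lid is against the stop. Retreating to check it.

{"name": "step_arm", "arguments": {
  "series": [
    [0.3,0,0,0,0,0,12],
    [0.7,0,-0.1,0,0,0,12],
    [0.8,0,-0.4,0,0,0,12],
    [0.8,0,-0.7,0,0,0,12],
    [0.8,0,-0.9,0,0,0,12],
    [0.5,0,-0.9,0,0,0,12],
    [0,0,-0.5,0,0,0,12],
    [0,0,0,0,0,0,12],
    [0,0,0,0,0,0,12]
  ]
}}

```text
t: 21.53
position: [0.3433, -0.0594, 0.1884]
ee_rot: [[-0.798, -0.53, -0.288], [-0.498, 0.848, -0.182], [0.341, -0.002, -0.94]]
ft_force: [0.1, -0.3, -1.6]
width: 0.0186
grip_force: 98.6
```

Run:
```python
from lid import *
lid('q2')
# place plan: original spot
R=Rz(25)@FL;S=np.array([.453,.184,0]);o=ctrl.get_obs()
S=np.array([.448,.182,0]);g=S+Rz(25)@G
print("target",g)
c=rows([tcp((-60,190),0),(g+[0,0,.19],R)],12,sp=.028)
```

```text
t 21.53 tip tray [-39.5  -0.4 183.6] slope 19.9 yaw 32.0 ft [ 0.1 -0.3 -1.6] w 0.0186 99 q [ -9.  12. -25.  69. -13. -39.]
tip rack [-92.2  -0.4 121.9]
top [ 237  155   42   45 1432] lid rack x,y [73.4 -0.4] res [-0.7  1.9  0.7 -1.8]
scene [ 273  165   57   65 1233] lid rack x,y [142.2 -31.1] res [  8.9  17.4  -9.4 -14.8]
target [ 0.412654    0.16551789 -0.038     ]
14 [[-0.03,0.02,0.3,0,-0.8,0,12],[0,0.01,0.31,0,-0.81,0,12],[0.02,0.02,0.3,0.01,-0.8,0,12],[0.04,0.01,0.31,-0,-0.81,0,12],[0.05,0.02,0.3,-0,-0.8,0,12],[-0.71,0.56,-0.03,-0,-0,0.16,12],[-0.7,0.57,-0.04,-0,-0,0.15,12],[-0.69,0.57,-0.03,-0,-0,0.16,12],[-0.68,0.59,-0.04,-0,-0,0.15,12],[-0.68,0.59,-0.03,-0,-0,0.16,12],[-0.67,0.61,-0.03,-0,-0,0.15,12],[-0.66,0.61,-0.04,-0,-0,0.16,12],[-0.65,0.62,-0.03,-0,-0,0.16,12],[-0.64,0.64,-0.04,-0,-0,0.15,12]]
```

{"name": "step_arm", "arguments": {
  "series": [
    [0,0.02,0.3,0,-0.8,0,12],
    [0,0.01,0.3,0,-0.8,0,12],
    [0.02,0.02,0.3,0,-0.8,0,12],
    [0.04,0.01,0.3,0,-0.8,0,12],
    [0.05,0.02,0.3,0,-0.8,0,12],
    [-0.71,0.56,-0.03,0,0,0.16,12],
    [-0.7,0.57,-0.04,0,0,0.15,12],
    [-0.69,0.57,-0.03,0,0,0.16,12],
    [-0.68,0.59,-0.04,0,0,0.15,12],
    [-0.68,0.59,-0.03,0,0,0.16,12],
    [-0.67,0.61,-0.03,0,0,0.15,12],
    [-0.66,0.61,-0.04,0,0,0.16,12],
    [-0.65,0.62,-0.03,0,0,0.16,12],
    [-0.64,0.64,-0.04,0,0,0.15,12],
    [0,0,0,0,0,0,12],
    [0,0,0,0,0,0,12]
  ]
}}

```text
t: 22.97
position: [0.4115, 0.1657, 0.152]
ee_rot: [[-0.905, -0.425, -0.004], [-0.425, 0.905, -0.002], [0.004, 0.0, -1.0]]
ft_force: [-0.0, 0.4, -1.5]
width: 0.0185
grip_force: 98.6
```

Run:
```python
from h import *
t=tipnow();print(t)
R=Rz(25)@FL;S=np.array([.448,.182,0]);g=S+Rz(25)@G
c=rows([(g+[0,0,.015],R)],12,sp=.025)
```

```text
t 22.97 tip tray [129.4 137.3 198.4] slope 0.3 yaw 25.2 ft [-0.   0.4 -1.5] w 0.0185 99 q [ 12.  10. -29.  51.  -0. -13.]
[0.5420188  0.22700325 0.19840168]
8 [[-0.01,-0,0.73,0,-0.01,0,12],[-0,-0.01,0.73,0,-0,0.01,12],[-0.01,0,0.73,0,-0.01,0,12],[-0.01,-0,0.73,0,-0.01,0.01,12],[-0,-0,0.73,0,-0,0,12],[-0.01,-0.01,0.73,0,-0.01,0.01,12],[-0,0,0.73,0,-0.01,-0,12],[-0.01,-0,0.72,0,-0,0,12]]
```

{"name": "step_arm", "arguments": {
  "series": [
    [0,0,0.73,0,0,0,12],
    [0,0,0.73,0,0,0,12],
    [0,0,0.73,0,0,0,12],
    [0,0,0.73,0,-0.05,0,12],
    [0,0,0.73,0,0,0,12],
    [0,0,0.73,0,0,0,12],
    [0,0,0.73,0,0,0,12],
    [0,0,0.7,0,0,0,12],
    [0,0,0.2,0,0,0,12],
    [0,0,0.1,0,0,0,12],
    [0,0,0,0,0,0,12]
  ]
}}

```text
t: 23.88
position: [0.4119, 0.1644, -0.0299]
ee_rot: [[-0.907, -0.422, 0.001], [-0.422, 0.907, 0.0], [-0.001, -0.0, -1.0]]
ft_force: [-0.4, 0.4, -1.5]
width: 0.0188
grip_force: 98.6
```

{"name": "step_arm", "arguments": {
  "series": [
    [0,0,0.1,0,0,0,12],
    [0,0,0,0,0,0,12]
  ]
}}

```text
t: 24.05
position: [0.4136, 0.1651, -0.0319]
ee_rot: [[-0.906, -0.422, 0.004], [-0.422, 0.906, 0.001], [-0.005, -0.001, -1.0]]
ft_force: [-1.2, 0.2, -1.2]
width: 0.0187
grip_force: 98.6
```

{"name": "step_arm", "arguments": {
  "series": [
    [0,0,0.08,0,0,0,12],
    [0,0,0,0,0,0,12]
  ]
}}

```text
t: 24.22
position: [0.4133, 0.1652, -0.0345]
ee_rot: [[-0.906, -0.423, 0.004], [-0.423, 0.906, 0.001], [-0.004, -0.001, -1.0]]
ft_force: [0.1, 0.5, -0.8]
width: 0.0188
grip_force: 98.6
```

{"name": "step_arm", "arguments": {
  "series": [
    [0,0,0.05,0,0,0,12],
    [0,0,0,0,0,0,12]
  ]
}}

```text
t: 24.38
position: [0.413, 0.1651, -0.0364]
ee_rot: [[-0.906, -0.423, 0.003], [-0.423, 0.906, 0.001], [-0.004, -0.0, -1.0]]
ft_force: [-0.8, -0.4, -0.9]
width: 0.0186
grip_force: 98.6
```

{"name": "step_arm", "arguments": {
  "series": [
    [0,0,0.04,0,0,0,12],
    [0,0,0,0,0,0,12]
  ]
}}

```text
t: 24.55
position: [0.4128, 0.1651, -0.0377]
ee_rot: [[-0.906, -0.423, 0.003], [-0.423, 0.906, 0.001], [-0.003, -0.0, -1.0]]
ft_force: [-0.4, 0.2, -0.8]
width: 0.0185
grip_force: 98.6
```

{"name": "step_arm", "arguments": {
  "series": [
    [0,0,0,0,0,0,24],
    [0,0,0,0,0,0,34],
    [0,0,0,0,0,0,42],
    [0,0,0,0,0,0,42],
    [0,0,0,0,0,0,42],
    [0,0,-0.3,0,0,0,42],
    [0,0,-0.7,0,0,0,42],
    [0,0,-1,0,0,0,42],
    [0,0,-1,0,0,0,42],
    [0,0,-1,0,0,0,42],
    [0,0,-1,0,0,0,42],
    [0.5,-0.5,-0.5,0,0,0,42],
    [0.8,-0.8,0,0,0,0,42],
    [0.7,-0.7,0,0,0,0,42],
    [0.7,-0.7,0,0,0,0,42],
    [0.7,-0.7,0,0,0,0,42],
    [0.7,-0.7,0,0,0,0,42],
    [0.7,-0.7,0,0,0,0,42],
    [0,0,0,0,0,0,42]
  ]
}}

```text
t: 26.13
position: [0.3412, -0.03, 0.1275]
ee_rot: [[-0.909, -0.417, 0.003], [-0.417, 0.909, -0.001], [-0.002, -0.002, -1.0]]
ft_force: [0.1, 0.5, 0.5]
width: 0.0417
grip_force: 0.0
```

Run:
```python
from h import *
import cv2
o=ctrl.get_obs();print(o["t"],o["position"],o["ft_force"])
a=np.linspace(0,6.283,200)
S={n:ctrl.capture(n) for n in("top","scene")}
for n in S: cv2.imwrite(f"pics/z_{n}.png",S[n])
# lid: score poses by the image gradient along the predicted upper outline
def ring(n,x,y,tilt):
    c=np.array([x,y]);X=55*np.cos(a);Y=y+55*np.sin(a);t=np.radians(tilt)
    xr=13+(x-68)+ (55+X)*np.cos(t)-12*np.sin(t); zr=(55+X)*np.sin(t)+12*np.cos(t)
    u=unrack(xr,zr);return proj(n,np.c_[u[0],Y,u[1]]/1e3@Rz(TY).T+TR)
for n in S:
    g=cv2.GaussianBlur(cv2.cvtColor(S[n],cv2.COLOR_BGR2HSV)[...,1],(3,3),0).astype(np.float32)
    gm=np.hypot(cv2.Sobel(g,5,1,0),cv2.Sobel(g,5,0,1))
    sc=[]
    for x in np.arange(56,76,1.):
        for y in np.arange(-8,9,2.):
            for t in(0,4,8):
                p=ring(n,x,y,t).astype(np.float32);v=cv2.remap(gm,p[:,:1],p[:,1:],1);sc.append((float(v.mean()),x,y,t))
    print(n,sorted(sc)[::-1][:6])
# scraper and bystanders: changes against the first pictures
for n,b in(("top",(190,180,245,270)),("scene",(190,155,265,220))):
    z=cv2.imread(f"pics/{n}0.png").astype(int);d=np.abs(S[n]-z).max(2)[b[1]:b[3],b[0]:b[2]];print(n,"scraper area changed px",(d>40).sum(),"of",d.size)
for n,b,k in(("top",(120,110,182,170),"bottles"),("scene",(255,90,295,155),"bottles"),("top",(318,132,352,168),"oil"),("scene",(315,240,345,276),"oil")):
    z=cv2.imread(f"pics/{n}0.png").astype(int);d=np.abs(S[n]-z).max(2)[b[1]:b[3],b[0]:b[2]];print(n,k,(d>40).sum(),"of",d.size)
h=cv2.cvtColor(S["top"],cv2.COLOR_BGR2HSV)
for y in range(182,225): print(y,"".join("W" if h[y,x,1]<35 and h[y,x,2]>140 else "." for x in range(188,222)))
```

```text
26.1333 [ 0.34118169 -0.02995106  0.12754466] [0.09365401 0.48582867 0.47075969]
top [(291.3651428222656, np.float64(67.0), np.float64(2.0), 0), (291.32098388671875, np.float64(68.0), np.float64(2.0), 0), (280.2373352050781, np.float64(66.0), np.float64(2.0), 0), (280.0997619628906, np.float64(68.0), np.float64(2.0), 4), (279.2361755371094, np.float64(69.0), np.float64(2.0), 0), (279.1500244140625, np.float64(67.0), np.float64(2.0), 4)]
scene [(270.7325439453125, np.float64(64.0), np.float64(-2.0), 4), (267.074951171875, np.float64(65.0), np.float64(-2.0), 4), (265.66571044921875, np.float64(63.0), np.float64(-2.0), 4), (265.1770935058594, np.float64(64.0), np.float64(-2.0), 0), (263.20477294921875, np.float64(65.0), np.float64(-2.0), 0), (258.7367248535156, np.float64(65.0), np.float64(0.0), 0)]
top scraper area changed px 188 of 4950
scene scraper area changed px 1095 of 4875
top bottles 0 of 3720
scene bottles 0 of 2600
top oil 0 of 1224
scene oil 0 of 1080
182 ..................................
183 ..................................
184 ..................................
185 ....
[... 851 characters left out ...]
07 ............WWWWWWWWWWWWWWWWWWWWW.
208 ............WWWWWWWWWWWWWWWWWWWWW.
209 ............WWWWWWWWWWWWWWWWWWWWWW
210 .............WWWWWWWWWWWWWWWWWWWWW
211 ..............WWWWWWWWWWWWWWWWWWWW
212 ..............WWWWWWWWWWWWWWWWWWWW
213 ...............WWWWWWWWWWWWWWWWWWW
214 ...............WWWWWWWWWWWWWWWWWWW
215 ................WWWWWWWWWW....WWWW
216 .................WWWWWWWW......WWW
217 .................WWWWWW........WWW
218 ..................WWWWW...........
219 ...................WWWW...........
220 ...................WWWWW..........
221 ....................WWWW..........
222 .....................W............
223 ..................................
224 ..................................
```

Run:
```python
from h import *
import cv2
a=np.linspace(0,6.283,200)
def ring(n,x,y):
    u=unrack(x+55*np.cos(a),12);return proj(n,np.c_[u[0],y+55*np.sin(a),u[1]]/1e3@Rz(TY).T+TR)
for n,f in(("scene","f_s"),("top","f_t"),("scene","q1_scene"),("scene","z_scene"),("top","z_top")):
    g=cv2.GaussianBlur(cv2.cvtColor(cv2.imread(f"pics/{f}.png"),cv2.COLOR_BGR2HSV)[...,1],(3,3),0).astype(np.float32)
    gm=np.hypot(cv2.Sobel(g,5,1,0),cv2.Sobel(g,5,0,1));sc=[]
    for x in np.arange(15,76,.5):
        for y in np.arange(-6,7,1.):
            p=ring(n,x,y).astype(np.float32);sc.append((float(cv2.remap(gm,p[:,:1],p[:,1:],1).mean()),x,y))
    s=sorted(sc)[::-1][:8];print(f,np.mean(s,0).round(1))
```

```text
f_s [288.1  22.   -0.6]
f_t [320.4  24.2   1.5]
q1_scene [253.   63.   -1.6]
z_scene [265.7  64.5  -1.4]
z_top [288.1  67.5   2.4]
```

The lid sits flat at about 67 mm on the rack, with 68 mm nominal at the stop. The scraper is flat beside the tray and the bystanders haven't moved, so I'm handing in.

```bash
python3 -c "
from rig import ctrl
print(ctrl.hand_in())"
```

```text
the job is handed in; nothing more can be done
None
```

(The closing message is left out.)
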